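# Cover the tally counter and book in a tray of turned feet

### The job

The bench tally counter has just been set to zero and its dust cover is off: refit it first, hooking its lower lip under the ledge at the bottom of the counter's sloping face and swinging the top edge down until the cover lies flush in its recess. Then stand the loose turned furniture foot upright in the empty pocket of the parts tray, to make four. Finally book in the four feet by pressing the counter's lever exactly four times, fully down and fully up again each time, and leave everything else on the bench where it is.

Things in the scene. Friction and masses are not known exactly. Their poses are not given: they have to be found in the camera images.
- cover_rib (a point): centre of the grip rib on the loose dust cover (80 g), which lies flat, rib up: a black frame with clear pane, 100 mm wide (y), 77 mm long (x), 5 mm thick. Rib: grey, 10 mm thick (x), 36 mm long (y), 20 mm high on the frame's upper face. This point is 15 mm above the underside, 13.5 mm from the cover's top edge (+x). Axes: x from lip to top edge, z upward out of the rib side
- cover_lip (a point): middle of the tip of the cover's lower lip, on its underside: 73.5 mm towards -x and 15 mm below cover_rib in the cover's axes. The lip is a tongue 10 mm long, 3 mm thick, 90 mm wide along the frame's -x edge, level with the underside; the cover is 87 mm long with it. Same axes as cover_rib
- counter_face: sloping face of the grey steel tally counter (120 mm wide, 108 mm deep, 55 mm high in front, 88 mm behind, fixed). Origin: middle of the floor of the cover's recess, 64 mm above the bench. x up the slope, y along the width (lever on the -y side), z square to the face, 20 degrees off vertical, leaning to the counter's low front. Recess: x -45 to 45, y -54 to 54 mm, walls 5 mm high
- cover_seat (a point): same point and same place as counter_face, with its axes. The ledge at the recess's low end overhangs x -45 to -38 mm; the slot under it is 8 mm high (z 0 to 8), the ledge 3 mm thick (z 8 to 11). The cover is about 3 mm shorter than the recess, so it goes in with its top edge raised some 10 degrees and then swings down. Shut: rib centre at x 28 to 32, y 0, z 15 mm; its weight holds it
- lever_pad (a point): middle of the top of the black ribbed thumb pad (32 x 36 mm) on the counter's lever, outside its -y side, 89 mm from the counter's middle; a gap of 11 mm lies between pad and side wall. The lever's arm is 70 mm long. At rest the pad is about 68 mm above the bench; pressed straight down it sinks 26 mm to its stop, its middle moving about 5 mm towards the front. Axes: the lever's, no use
- lever (a joint): angle of the lever: 0 at rest (up), 0.376 rad at its stop (fully down). A spring brings it back up: 2 N on the pad at the start, about 5 N at the stop. A stroke counts only if it reaches the stop, and the lever must come all the way up before the next one
- drum (a joint): angle of the white count drum seen in the window of the face: 0 at the start, 0.314 rad (one of its 20 divisions) more for each full stroke of the lever; a ratchet drives it and it does not run back. Four counts read about 1.26 rad
- foot_center (a point): centre (36 mm up) of the loose turned wooden furniture foot, standing on the bench: 72 mm high, 60 g, round; straight shank of 40 mm diameter from 42 to 68 mm above its base (grasp it there), a waist of 28 mm at 19 to 23 mm, base 39 mm. z is its axis. It looks the same as the three in the tray
- empty_pocket (a point): middle of the floor of the empty pocket of the parts tray, 6 mm above the bench. The tray is a pale wooden box fixed to the bench, 256 x 72 mm, 28 mm high, four pockets in a row along its long side (this frame's y), 62.5 mm apart, each 56 mm (y) by 60 mm (x) inside. A foot stands in the pocket on either side of this one, tops 78 mm above the bench; z is up
- foot1_center (a point): centre of the foot that stands in the end pocket beside the empty one (to its +y); same size as the loose foot
- foot2_center (a point): centre of the foot in the pocket on the other side of the empty one (-y)
- foot3_center (a point): centre of the foot in the far end pocket
- sand_block: cork sanding block, 110 x 65 x 26 mm, loose; to be left alone; origin at its underside
- glue: white glue bottle, 56 mm diameter, 150 mm high, loose; to be left alone; origin at its underside
- slice: log slice, 92 mm diameter, 32 mm high, loose; to be left alone; origin at its underside
- plane: small block plane, 155 x 46 x 50 mm, loose, behind the counter; to be left alone; origin at its underside
- pencil: flat carpenter's pencil, 170 mm long, 7 mm thick, loose, in front of the counter; to be left alone; origin at its underside
Mind the look-alikes: they are no part of the job. What is shaped like the part that bears cover_rib but blue is not meant. What is shaped like the part that bears foot_center but yellow is not meant.

How it is judged:
By the outcome, as a careful person would: the job done as asked, in the order asked, and still so for the second after the job is handed in, with the robot touching nothing.
It also fails if it takes over 72 s, if anything falls off the work surface, if the arm or the gripper's body presses on something with over 40 N, if the wrist force passes 120 N, or if a joint passes its speed limit or range.

### The arm

A 7-joint arm with a two-finger parallel gripper is mounted at the origin on the work surface. World frame = base frame: x ahead of the robot, y to its left, z up, the work surface at z = 0. Lengths are in mm, angles in rad, forces in N, time in s.
With the tool pointing down it reaches from about 425 to 875 mm from the base axis. Payload 8.4 kg.
Tool frame: the origin (TCP) lies midway between the tips of the shut fingers; the grasp point (between the pads) lies 19 mm behind it; z points along the fingers, y is the line along which they close (so a half turn about z gives the same grasp; the last joint's range is limited). The gripper opens to 87 mm and grips with 3 to 60 N. Pads are 19 mm wide; open, the fingers measure 117 mm over their backs; the gripper's body (75 mm by 190 mm) begins 51 mm behind the grasp point.
Start: joints at [1.011, 0.333, 0.04, 1.465, -0.013, 1.343, -0.059], TCP at [289.006, -582.185, 222.546] pointing down, gripper open.
Joint ranges: [-2.58, 2.58], [-0.38, 2.09], [-1.3, 1.39], [0.25, 2.4], [-1.5, 4.64], [0.08, 2.09], [-2.65, 2.65]. Speed limits (rad/s): [2.22, 2.22, 2.79, 2.79, 3.14, 3.14, 3.14].

### API

Orientations are given as a unit quaternion [w, x, y, z].
In Python, from bench import r gives the robot as it stands.
- The arm moves only by the tool play_rows, never from a script. Its argument "motion" is a list of rows, each an object with "delta_pos": the shift along the tool's x, y, z in m, a list of three; "rot": the turn, a rotation vector about the tool's x, y, z in rad, a list of three. In form: [{"delta_pos": [x, y, z], "rot": [wx, wy, wz]}, ...]. A call has 1 to 20 rows; each row is the pose to reach, as a shift and turn from the pose commanded when the call began, along the tool's axes at that moment; what a row does not reach only later rows make up. A row lasts 1/12 s, in which the tool goes at most 41.7 mm and 7.16 degrees, less where a joint would pass 70% of its speed; a pose out of reach is approached as far as the arm can. A call with a gripper value outside its range is refused whole. "grip" is the opening, from 0 (shut) to 1 (fully open), set as the call begins (left out, the last holds). The fingers move at their own pace and stop on an object; the grip force is fixed at half the most. Time passes only in rows, so rows that repeat a pose let the fingers close. It gives the time, the measured TCP pose, the force, the opening and the grip force at its end, in the units of the state.
- r.get_state(): the state, without advancing time (a new reading comes with each control period).
- r.camera(name): name is "scene" or "side" or "wrist"; returns (picture, depth): 420x560x3 uint8, blue, green, red; 420x560 float32, mm along the optical axis (not along the pixel's ray), 0 where there is no reading.
- r.camera_info(name): a dict with "fx", "fy", "cx", "cy" (pixels), "dist_coeffs" ([k1, k2, p1, p2, k3] as OpenCV has them; the pictures are not rectified), "view" (4x4, takes a point from world to camera coordinates); the wrist camera has in their place "mount" (4x4, takes a point from camera to tool coordinates, whose origin is the TCP and whose axes are the flange's). Camera axes: x right, y down, z forward; pixel columns grow to the right and rows downward; lengths in mm; the calibration is good to about 2 mm. A picture is of the moment at which its call begins: read the wrist's pose just before it. camera_info takes no time and is no camera call.
- r.sign_off(): hands the job in; it is judged then, once.
The state is a dict: "time_s": time; "joint_positions": joint angles; "qvel": joint speeds; "tau": joint torques, N m; "position": TCP position; "ee_rot": TCP orientation; "ft_force": force on the tool from outside, world axes, zero at the start; "moment": the same for the moment, N m; "grip_width": opening from 0.0 (shut) to 1.0 (fully open); "finger_force": force on a finger pad.
Only numpy, scipy, OpenCV 4.12 (cv2) and the standard library are available. Lean on these libraries where they do the work, as an engineer would, in place of code of your own. Each camera call takes 0.05 s, during which the arm holds its last target. There are 200 camera calls.

## Working session

There is one attempt and no reset: what is moved stays moved. The work goes in short steps, Python scripts to look and compute and a tool call to move; the robot and the scene stay as the last step left them, time stands still between calls to the robot, and variables do not carry over. Pictures are saved under pics/ and viewed, at most 10 in all, crops included, and the job is handed in when it is done.

Besides the shell and the picture viewer there is one more tool, called after "Emit:" by a JSON object that holds its "name" and its "arguments". play_rows: Moves the arm, as the interface text tells. Its arguments: {"type":"object","properties":{"motion":{"type":"array"},"grip":{"type":"number"}},"required":["motion"]}

```bash
ls; mkdir -p pics; cat > h.py <<'E'
import numpy as np, cv2
from scipy.spatial.transform import Rotation as R
from bench import r
def rot(q): return R.from_quat([q[1],q[2],q[3],q[0]])
def T_cam(name,st=None):
    i=r.camera_info(name)
    if 'view' in i: return np.linalg.inv(np.array(i['view']))
    T=np.eye(4);T[:3,:3]=rot(st['ee_rot']).as_matrix();T[:3,3]=st['position']
    return T@np.array(i['mount'])
def snap(name,tag):
    st=r.get_state(); im,d=r.camera(name); T=T_cam(name,st)
    cv2.imwrite(f'pics/{tag}.png',im); np.savez(f'{tag}.npz',im=im,d=d,T=T,name=name)
    return im,d,T
def ray(tag,uv):
    z=np.load(f'{tag}.npz'); i=r.camera_info(str(z['name']))
    K=np.array([[i['fx'],0,i['cx']],[0,i['fy'],i['cy']],[0,0,1.]])
    n=cv2.undistortPoints(np.array(uv,float).reshape(-1,1,2),K,np.array(i['dist_coeffs'],float)).reshape(-1,2)
    return z,np.c_[n,np.ones(len(n))]
def p_depth(tag,uv):
    z,n=ray(tag,uv); T=z['T']; out=[]
    for (u,v),q in zip(uv,n):
        w=z['d'][int(v)-1:int(v)+2,int(u)-1:int(u)+2]; w=w[w>0]
        out.append((T@np.r_[q*np.median(w),1])[:3])
    return np.array(out)
def p_z(tag,uv,zz):
    z,n=ray(tag,uv); T=z['T']; d=n@T[:3,:3].T; o=T[:3,3]
    return o+d*((zz-o[2])/d[:,2])[:,None]
def cloud(tag):
    z=np.load(f'{tag}.npz'); h,w=z['d'].shape
    v,u=np.mgrid[:h,:w]; _,n=ray(tag,np.c_[u.ravel(),v.ravel()])
    P=n*z['d'].reshape(-1,1); P=P@z['T'][:3,:3].T+z['T'][:3,3]
    P[z['d'].ravel()==0]=np.nan
    return P.reshape(h,w,3),z['im']
E
python3 - <<'E'
from h import *
for n in('scene','side'):
    im,d,T=snap(n,n+'0'); print(n,T[:3,3].round(),T[:3,2].round(2))
    cv2.imwrite(f'pics/{n}0b.png',cv2.resize(im,(800,600)))
print(r.camera_info('wrist'))
print(r.get_state())
E
```

```text
pics
scene [1372. -176. 1266.] [-0.54  0.11 -0.83]
side [ 73. 656. 936.] [ 0.42 -0.56 -0.72]
{'fx': 289.5257506856418, 'fy': 289.5257506856418, 'cx': 280.15347205093286, 'cy': 207.84655571656026, 'dist_coeffs': array([-0.00819211,  0.        ,  0.        ,  0.        ,  0.        ]), 'mount': array([[-5.55126176e-04, -9.61896955e-01, -2.73411666e-01,
         7.56373228e+01],
       [ 9.99999790e-01, -4.42745738e-04, -4.72731411e-04,
         8.24785526e-01],
       [ 3.33667055e-04, -2.73411871e-01,  9.61896999e-01,
        -1.61387140e+02],
       [ 0.00000000e+00,  0.00000000e+00,  0.00000000e+00,
         1.00000000e+00]])}
{'time_s': 0.1, 'joint_positions': array([ 1.01081685,  0.33385803,  0.03986416,  1.46617262, -0.01338234,
        1.34331163, -0.05850558]), 'qvel': array([-0.0010681 , -0.00217105, -0.00209177, -0.00141269,  0.00011977,
        0.00021594,  0.00071011]), 'tau': array([ 3.62172781e-03, -6.57818484e+01,  1.33968037e+00, -4.04707682e+01,
       -5.97975799e-02,  4.09733271e-02,  1.39195104e-04]), 'position': array([ 288.80712365, -581.83974967,  221.74160139]), 'ee_rot': array([-7.07297249e-04,  9.73578162e-01,  2.28352825e-01, -2.24274271e-04]), 'ft_force': array([-0.73125293,  0.70384198,  0.45922353]), 'moment': array([ 0.00302813, -0.03456664,  0.0022469 ]), 'finger_force': 0.0, 'grip_width': 1.0016049815441674}
```

View pics/scene0b.png

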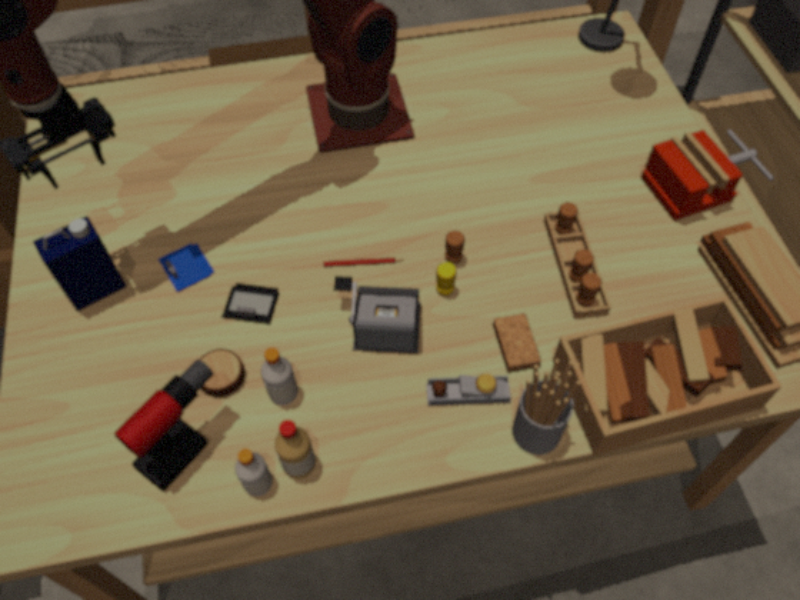

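View pics/side0b.png

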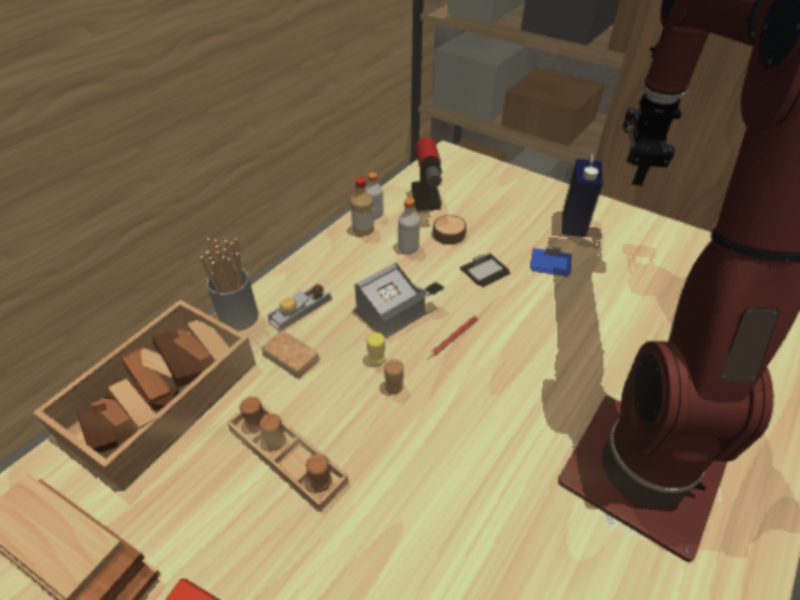

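```bash
python3 - <<'E'
from h import *
im=np.load('scene0.npz')['im']
a=cv2.resize(im[170:260,140:310],(800,424),interpolation=cv2.INTER_CUBIC)
b=cv2.resize(im[135:225,290:440],(293,176))
cv2.imwrite('pics/c1.png',a)
P,_=cloud('scene0')
s=lambda u,v:P[int(v/1.4286),int(u/1.4286)].round(1)
for n,uv in dict(cover=(250,303),foot=(454,238),yellow=(446,270),f1=(567,210),f2=(582,257),f3=(588,283),counter=(387,312),lever=(343,284),slice=(222,372),glue=(271,355),sand=(517,340),plane=(468,390),bench=(400,200)).items(): print(n,s(*uv))
E
```

```text
cover [ 502.1 -316.     1.7]
foot [475.5 113.6  68.9]
yellow [551.4  79.9  72.5]
f1 [457.6 359.5  77.2]
f2 [578.6 351.5  74.5]
f3 [647.1 337.7  80.6]
counter [616.8 -53.9  59.9]
lever [ 539.2 -123.7   67.4]
slice [ 667.2 -376.4   35.2]
glue [ 716.3 -273.7  148.8]
sand [707.7 182.7  24.3]
plane [799.3  60.9  40.9]
bench [293.4  38.1   1.1]
```

View pics/c1.png

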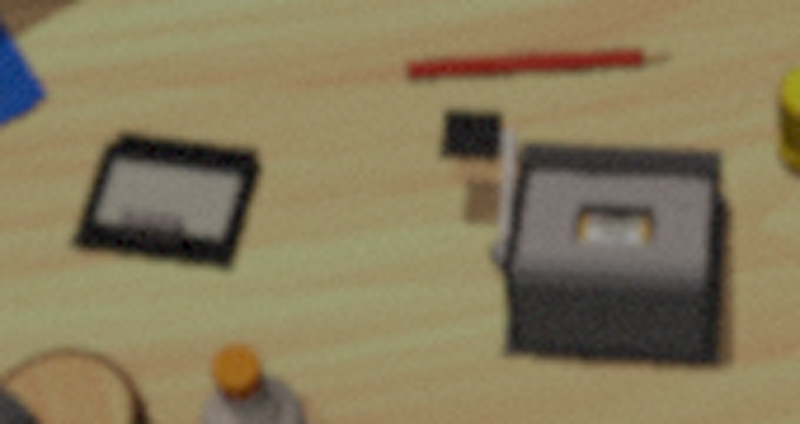

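Candidates in the 800x600 scene picture:
- Covers: black (250,303), which I choose, and blue (187,267), the decoy.
- Feet: brown (454,246), which I choose, yellow (446,278), the decoy, and the tray feet at (567,217), (582,263) and (588,290). The empty pocket is at about (574,240).

The crop shows the black cover with its rib on the +x side at (155,225). The counter's low front faces the robot, and the lever pad is at crop (472,135).

```bash
cat >> h.py <<'E'
def Rt(yaw_deg,tilt_deg=0):
    """tool x at world yaw, pointing down; tilt about tool x (+ : points z toward +tool y, i.e. world +x for yaw 90)"""
    c,s=np.cos(np.radians(yaw_deg)),np.sin(np.radians(yaw_deg))
    M=np.array([[c,s,0],[s,-c,0],[0,0,-1.]])
    return R.from_matrix(M)*R.from_euler('x',-tilt_deg,degrees=True)
def go(p,Rn,st=None,cmd=None):
    if cmd is None:
        st=r.get_state(); p0,R0=st['position'],rot(st['ee_rot'])
    else: p0,R0=np.array(cmd[0],float),cmd[1]
    d=R0.inv().apply(np.array(p)-p0)/1000; w=(R0.inv()*Rn).as_rotvec()
    print('delta',d.round(4).tolist(),'rot',w.round(4).tolist())
E
python3 - <<'E'
from h import *
go((560,-180,250),Rt(90))
E
```

```text
delta [0.4216, -0.2394, -0.028] rot [-0.0014, -0.0007, -1.11]
```

Emit:
{"name": "play_rows", "arguments": {"motion": [{"delta_pos": [0.42, -0.24, -0.03], "rot": [0, 0, -1.11]}, {"delta_pos": [0.42, -0.24, -0.03], "rot": [0, 0, -1.11]}, {"delta_pos": [0.42, -0.24, -0.03], "rot": [0, 0, -1.11]}, {"delta_pos": [0.42, -0.24, -0.03], "rot": [0, 0, -1.11]}, {"delta_pos": [0.42, -0.24, -0.03], "rot": [0, 0, -1.11]}, {"delta_pos": [0.42, -0.24, -0.03], "rot": [0, 0, -1.11]}, {"delta_pos": [0.42, -0.24, -0.03], "rot": [0, 0, -1.11]}, {"delta_pos": [0.42, -0.24, -0.03], "rot": [0, 0, -1.11]}, {"delta_pos": [0.42, -0.24, -0.03], "rot": [0, 0, -1.11]}, {"delta_pos": [0.42, -0.24, -0.03], "rot": [0, 0, -1.11]}, {"delta_pos": [0.42, -0.24, -0.03], "rot": [0, 0, -1.11]}, {"delta_pos": [0.42, -0.24, -0.03], "rot": [0, 0, -1.11]}, {"delta_pos": [0.42, -0.24, -0.03], "rot": [0, 0, -1.11]}, {"delta_pos": [0.42, -0.24, -0.03], "rot": [0, 0, -1.11]}, {"delta_pos": [0.42, -0.24, -0.03], "rot": [0, 0, -1.11]}, {"delta_pos": [0.42, -0.24, -0.03], "rot": [0, 0, -1.11]}]}}

```text
time_s: 1.43
position: [557.7, -182.1, 252.2]
ee_rot: [-0.0, 0.708, 0.706, -0.0]
ft_force: [-0.0, -0.1, -0.3]
grip_width: 1.004
finger_force: 0.0
```

```bash
python3 - <<'E'
from h import *
im,d,T=snap('wrist','w1'); s=r.get_state(); print(s['time_s'],s['position'],rot(s['ee_rot']).as_matrix().round(3))
cv2.imwrite('pics/w1b.png',cv2.resize(im,(800,600)))
E
```

```text
1.4833 [ 557.69040242 -182.10432216  252.31221765] [[ 0.003  1.    -0.001]
 [ 1.    -0.003 -0.   ]
 [-0.    -0.001 -1.   ]]
```

View pics/w1b.png

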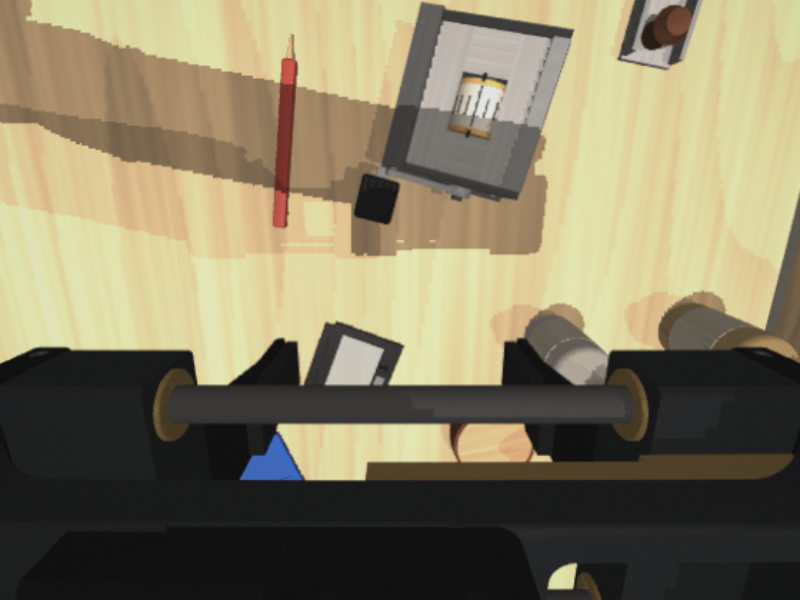

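The wrist view shows the counter clearly: recess corners at about (437,12), (548,40), (520,190) and (405,165), lever pad at (377,198). The cover is partly hidden by the gripper at (350,355). I'll fit the counter from the depth.

```bash
python3 - <<'E'
from h import *
P,im=cloud('w1'); z=P[...,2]
q=lambda u,v:P[int(v/1.4286),int(u/1.4286)]
for uv in [(440,60),(420,150),(520,100),(377,198),(377,186),(480,160)]: print(uv,q(*uv).round(1))
A=P.reshape(-1,3); A=A[~np.isnan(A).any(1)]
m=(A[:,0]>520)&(A[:,0]<720)&(A[:,1]>-115)&(A[:,1]<60)&(A[:,2]>45)&(A[:,2]<95); A=A[m]; print(len(A))
# iterative plane fit for recess floor
c=q(480,160); n=None
B=A[np.linalg.norm(A[:,:2]-c[:2],axis=1)<20]
for k in range(6):
    o=B.mean(0); n=np.linalg.svd(B-o,full_matrices=False)[2][2]; n*=np.sign(n[2])
    h=(A-o)@n; B=A[abs(h)<(2.5 if k<4 else 1.8)]
print('normal',n,'tilt',np.degrees(np.arccos(n[2])),'yaw lean',np.degrees(np.arctan2(-n[1],-n[0])),len(B))
ex=np.array([-n[0],-n[1],0]);ex/=np.linalg.norm(ex);ex=ex-n*(ex@n);ex/=np.linalg.norm(ex);ey=np.cross(n,ex)
uv=np.c_[(B-o)@ex,(B-o)@ey].astype(np.float32)
rc=cv2.minAreaRect(uv);print(rc)
print('pct',np.percentile(uv,[0.5,1,2,98,99,99.5],axis=0).round(1).tolist())
H=np.c_[(A-o)@ex,(A-o)@ey,(A-o)@n]
print('all h hist',np.histogram(H[:,2],bins=np.arange(-20,20,1.5)))
L=H[(H[:,2]>9)&(H[:,2]<13)];print('ledge',np.percentile(L[:,:2],[1,50,99],axis=0).round(1).tolist())
L=H[(H[:,2]>3.5)&(H[:,2]<6.5)];print('rim',np.percentile(L[:,:2],[1,50,99],axis=0).round(1).tolist())
np.savez('ct.npz',o=o,ex=ex,ey=ey,n=n)
# oriented image of height map for own check
g=np.full((150,170),np.nan)
for a,b,h in H: 
    i,j=int(b+75),int(a+85)
    if 0<=i<150 and 0<=j<170:g[i,j]=h
np.save('g.npy',g)
for row in (40,60,80,100): print(row-75,[(j-85,round(g[row,j],1)) for j in range(10,160,3) if not np.isnan(g[row,j])])
E
```

```text
(440, 60) [589.  -16.3  51.1]
(420, 150) [573.9 -83.1  52. ]
(520, 100) [647.8 -49.3  74.7]
(377, 198) [ 538.7 -121.5   67.2]
(377, 186) [ 538.9 -112.4   67.7]
(480, 160) [620.9 -91.8  68. ]
12778
normal [-0.33231803  0.08791142  0.9390614 ] tilt 20.105477128877148 yaw lean -14.817599481325471 6750
((5.185657501220703, -8.190326690673828), (122.14600372314453, 98.51097869873047), 89.73114013671875)
pct [[-43.0, -54.9], [-42.7, -54.3], [-41.8, -53.3], [40.3, 51.2], [40.9, 51.9], [41.5, 52.3]]
all h hist (array([   1,    3,   16,    8,   16,   27,   35,   67,  104,  140,  225,
        400, 1621, 4339, 1016,  255, 1375,  748,   45,  154, 1160,  642,
         36,   25,   38,   49]), array([-20. , -18.5, -17. , -15.5, -14. , -12.5, -11. ,  -9.5,  -8. ,
        -6.5,  -5. ,  -3.5,  -2. ,  -0.5,   1. ,   2.5,   4. ,   5.5,
         7. ,   8.5,  10. ,  11.5,  13. ,  14.5,  16. ,  17.5,  19. ]))
ledge [[-59.5, -65.5], [-49.5, 2.0], [-36.2, 57.8]]
rim [[-39.8, -61.2], [43.8, 12.8], [53.8, 58.1]]
-35 [(-60, np.float64(11.0)), (-57, np.float64(10.4)), (-54, np.float64(11.0)), (-51, np.float64(11
[... 1887 characters left out ...]
t64(4.4)), (48, np.float64(5.1)), (51, np.float64(4.4))]
25 [(-60, np.float64(10.0)), (-57, np.float64(10.1)), (-54, np.float64(11.5)), (-51, np.float64(11.4)), (-45, np.float64(11.8)), (-42, np.float64(0.1)), (-39, np.float64(0.1)), (-36, np.float64(-0.6)), (-24, np.float64(-0.0)), (-15, np.float64(0.5)), (-12, np.float64(-1.0)), (-9, np.float64(-0.7)), (-6, np.float64(0.6)), (0, np.float64(-0.2)), (3, np.float64(0.2)), (6, np.float64(0.5)), (9, np.float64(0.4)), (12, np.float64(-0.3)), (18, np.float64(0.2)), (24, np.float64(1.6)), (27, np.float64(0.5)), (30, np.float64(0.1)), (36, np.float64(-0.8)), (39, np.float64(0.1)), (42, np.float64(5.2)), (45, np.float64(3.7)), (51, np.float64(5.4))]
```

```bash
cat > fitc.py <<'E'
from h import *
from scipy.optimize import minimize
def fit(tag):
    c=np.load('ct.npz'); o,n=c['o'],c['n']
    P,im=cloud(tag); A=P.reshape(-1,3); A=A[~np.isnan(A).any(1)]
    A=A[(np.linalg.norm(A[:,:2]-o[:2],axis=1)<90)&(A[:,2]>40)&(A[:,2]<100)]
    H=np.c_[(A-o)@c['ex'],(A-o)@c['ey'],(A-o)@n]; H=H[abs(H[:,2])<16]
    def f(p):
        a=p[2]; x=np.cos(a)*(H[:,0]-p[0])+np.sin(a)*(H[:,1]-p[1]); y=-np.sin(a)*(H[:,0]-p[0])+np.cos(a)*(H[:,1]-p[1])
        ok=(abs(x)<54)&(abs(y)<58)&~((abs(x)<22)&(abs(y)<24))
        m=np.where(x<-38,11,np.where((abs(y)<54)&(x<45),0,5.))
        return np.minimum(abs(H[:,2]-p[3]-m),5)[ok].mean()
    best=min((minimize(f,[a,b,t,0],method='Nelder-Mead',options=dict(initial_simplex=np.array([a,b,t,0])+np.vstack([np.zeros(4),np.diag([4,4,.08,.6])]),maxiter=600)) for a in(-5,0) for b in(-3,1) for t in(-.05,.05)),key=lambda q:q.fun)
    p=best.x; print('fit',p.round(3),best.fun)
    a=p[2]; ex=np.cos(a)*c['ex']+np.sin(a)*c['ey']; ey=np.cross(n,ex); O=o+p[0]*c['ex']+p[1]*c['ey']+p[3]*n
    print('O',O.round(1),'ex',ex.round(3),'yaw',np.degrees(np.arctan2(ey[1],ey[0]))-90)
    np.savez('face.npz',O=O,ex=ex,ey=ey,n=n)
if __name__=='__main__':
    fit('w1')
    P,im=cloud('w1'); A=P.reshape(-1,3); f=np.load('face.npz')
    L=(A-f['O']); k=(A[:,2]>63)&(A[:,2]<72)&(np.hypot(A[:,0]-538,A[:,1]+118)<40)&(A[:,0]<562)&(A[:,1]<-95)
    pad=A[k]; print('pad',len(pad),pad.mean(0).round(1),cv2.minAreaRect(pad[:,:2].astype(np.float32)))
    yl=f['ey'].copy();yl[2]=0;yl/=np.linalg.norm(yl); print('pad lateral from counter middle',((pad.mean(0)-f['O'])@yl))
    B=A[(A[:,2]<12)&(A[:,2]>3)&(abs(A[:,0]-510)<80)&(A[:,1]<-250)&(A[:,1]>-380)]; print(len(B),B.mean(0))
    go((545,-270,160),Rt(82))
E
python3 fitc.py
```

```text
fit [-3.302e+00 -1.658e+00  1.000e-03  1.720e-01] 0.8461727638473161
O [613.6 -51.   63.1] ex [ 0.908 -0.24   0.344] yaw -14.788430796774122
pad 892 [ 540.  -120.5   66.8] ((541.069091796875, -118.85415649414062), (44.41794204711914, 32.952308654785156), 72.83392333984375)
pad lateral from counter middle -85.96350096060513
1295 [ 510.89192902 -289.40201244    3.97355892]
delta [-0.0879, -0.0124, 0.0924] rot [-0.0007, 0.0004, 0.1371]
```

```bash
python3 - <<'E'
from h import *
go((510,-350,170),Rt(73))
E
```

```text
delta [-0.168, -0.0472, 0.0824] rot [-0.0006, 0.0005, 0.2942]
```

Emit:
{"name": "play_rows", "arguments": {"motion": [{"delta_pos": [-0.168, -0.047, 0.082], "rot": [0, 0, 0.294]}, {"delta_pos": [-0.168, -0.047, 0.082], "rot": [0, 0, 0.294]}, {"delta_pos": [-0.168, -0.047, 0.082], "rot": [0, 0, 0.294]}, {"delta_pos": [-0.168, -0.047, 0.082], "rot": [0, 0, 0.294]}, {"delta_pos": [-0.168, -0.047, 0.082], "rot": [0, 0, 0.294]}, {"delta_pos": [-0.168, -0.047, 0.082], "rot": [0, 0, 0.294]}, {"delta_pos": [-0.168, -0.047, 0.082], "rot": [0, 0, 0.294]}, {"delta_pos": [-0.168, -0.047, 0.082], "rot": [0, 0, 0.294]}]}}

```text
time_s: 2.15
position: [511.5, -348.3, 170.9]
ee_rot: [-0.0, 0.803, 0.596, 0.0]
ft_force: [0.7, 1.0, 0.5]
grip_width: 1.002
finger_force: 0.0
```

```bash
python3 - <<'E'
from h import *
im,d,T=snap('wrist','w2'); s=r.get_state(); print(s['time_s'],s['position'])
cv2.imwrite('pics/w2b.png',cv2.resize(im,(800,600)))
E
```

```text
2.2 [ 512.11189762 -347.67825583  171.25203743]
```

View pics/w2b.png

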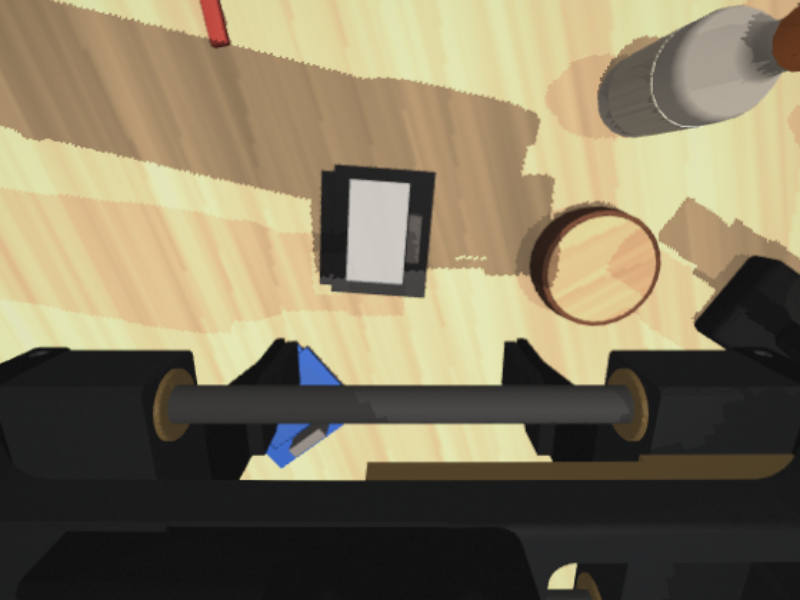

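The black cover is fully visible: frame corners at about (337,165), (435,172), (424,297) and (331,290), lip on the left at x≈320, rib at (414,238) on the right.

```bash
python3 - <<'E'
from h import *
k=1.4286
uv=[(a/k,b/k) for a,b in [(337,165),(435,172),(424,297),(331,291)]]
C=p_z('w2',uv,5); print('corners',C.round(1))
ex=(C[1]-C[0]+C[2]-C[3])[:2]; ey=(C[0]-C[3]+C[1]-C[2])[:2]
print('len',np.linalg.norm(ex)/2,np.linalg.norm(ey)/2,'yaw x',np.degrees(np.arctan2(ex[1],ex[0])),'yaw y',np.degrees(np.arctan2(ey[1],ey[0]))-90)
L=p_z('w2',[(322/k,171/k),(320/k,284/k)],3);print('lip',L.round(1))
P,im=cloud('w2');A=P.reshape(-1,3)
c=C.mean(0);B=A[(np.linalg.norm(A[:,:2]-c[:2],axis=1)<55)]
e=ex/np.linalg.norm(ex)
for lo,hi in((1,3),(3,8),(18,30)):
    D=B[(B[:,2]>lo)&(B[:,2]<hi)]; print(lo,len(D),D.mean(0).round(1),cv2.minAreaRect(D[:,:2].astype(np.float32)))
print('rib from frame', c[:2]+e*25, 'bench z',np.nanmedian(A[(abs(A[:,2])<8),2]))
E
```

```text
corners [[ 491.7 -252.9    5. ]
 [ 561.2 -279.4    5. ]
 [ 526.  -371.6    5. ]
 [ 454.5 -344.5    5. ]]
len 75.3585461843723 98.81183539977624 yaw x -20.791274419572567 yaw y -21.495755840588387
lip [[ 479.1 -253.6    3. ]
 [ 447.4 -336.7    3. ]]
1 1860 [ 497.3 -307.2    2.4] ((508.3370666503906, -311.60516357421875), (101.9813232421875, 99.57023620605469), 65.51546478271484)
3 4104 [ 507.5 -308.5    4. ] ((503.6330261230469, -309.765625), (100.08061218261719, 86.70083618164062), 68.91629791259766)
18 321 [ 531.6 -319.9   23.9] ((531.5153198242188, -320.26300048828125), (35.50503921508789, 10.033990859985352), 69.0921401977539)
rib from frame [ 531.72239054 -320.98678896] bench z -0.731122090759925
```

```bash
python3 - <<'E'
from h import *
go((531.6,-320.1,60),Rt(69)); go((531.6,-320.1,8),Rt(69))
E
```

```text
delta [0.032, 0.0106, 0.1113] rot [0.001, -0.0005, 0.0733]
delta [0.032, 0.0105, 0.1633] rot [0.001, -0.0005, 0.0733]
```

Emit:
{"name": "play_rows", "arguments": {"motion": [{"delta_pos": [0.032, 0.0105, 0.111], "rot": [0.001, -0.0005, 0.0733]}, {"delta_pos": [0.032, 0.0105, 0.111], "rot": [0.001, -0.0005, 0.0733]}, {"delta_pos": [0.032, 0.0105, 0.111], "rot": [0.001, -0.0005, 0.0733]}, {"delta_pos": [0.032, 0.0105, 0.111], "rot": [0.001, -0.0005, 0.0733]}, {"delta_pos": [0.032, 0.0105, 0.135], "rot": [0.001, -0.0005, 0.0733]}, {"delta_pos": [0.032, 0.0105, 0.155], "rot": [0.001, -0.0005, 0.0733]}, {"delta_pos": [0.032, 0.0105, 0.163], "rot": [0.001, -0.0005, 0.0733]}, {"delta_pos": [0.032, 0.0105, 0.163], "rot": [0.001, -0.0005, 0.0733]}, {"delta_pos": [0.032, 0.0105, 0.163], "rot": [0.001, -0.0005, 0.0733]}], "grip": 0.5}}

```text
time_s: 2.95
position: [531.6, -321.2, 9.3]
ee_rot: [0.0, 0.824, 0.566, -0.0]
ft_force: [-0.1, -1.0, 1.3]
grip_width: 0.516
finger_force: 0.0
```

Emit:
{"name": "play_rows", "arguments": {"motion": [{"delta_pos": [0, 0, 0], "rot": [0, 0, 0]}, {"delta_pos": [0, 0, 0], "rot": [0, 0, 0]}, {"delta_pos": [0, 0, 0], "rot": [0, 0, 0]}, {"delta_pos": [0, 0, 0], "rot": [0, 0, 0]}, {"delta_pos": [0, 0, 0], "rot": [0, 0, 0]}, {"delta_pos": [0, 0, 0], "rot": [0, 0, 0]}, {"delta_pos": [0, 0, 0], "rot": [0, 0, 0]}, {"delta_pos": [0, 0, 0], "rot": [0, 0, 0]}, {"delta_pos": [0, 0, 0], "rot": [0, 0, 0]}, {"delta_pos": [0, 0, 0], "rot": [0, 0, 0]}], "grip": 0}}

```text
time_s: 3.78
position: [530.8, -320.9, 7.7]
ee_rot: [-0.0, 0.824, 0.566, -0.001]
ft_force: [-1.1, 1.2, 3.0]
grip_width: 0.114
finger_force: 30.0
```

```bash
cat >> h.py <<'E'
def seat(x,z,th,y=0,up=0,zt=7.7,yo=0.9):
    """TCP pose for lip tip at face (x,y,z), cover raised th deg, shifted up along face normal"""
    f=np.load('face.npz'); O=f['O'].copy(); O[2]=64; a=np.radians(th)
    cx=np.cos(a)*f['ex']+np.sin(a)*f['n']; cz=np.cos(a)*f['n']-np.sin(a)*f['ex']; cy=np.cross(cz,cx)
    p=O+x*f['ex']+y*f['ey']+(z+up)*f['n']+73.5*cx+zt*cz-yo*cy
    return p,R.from_matrix(np.c_[cy,cx,-cz])
E
python3 - <<'E'
from h import *
for a in [(-27,3,10,0,60),(-27,3,10,0,25),(-27,3,10)]:
    p,q=seat(*a); print(p.round(1),q.as_matrix()[:,2].round(2)); go(p,q)
E
```

```text
[625.6 -55.1 157.4] [ 0.48 -0.13 -0.87]
delta [0.2821, -0.0071, -0.1499] rot [-0.526, 0.029, -0.1067]
[637.3 -58.2 124.5] [ 0.48 -0.13 -0.87]
delta [0.2834, 0.0049, -0.117] rot [-0.526, 0.029, -0.1067]
[645.6 -60.4 101.1] [ 0.48 -0.13 -0.87]
delta [0.2843, 0.0134, -0.0935] rot [-0.526, 0.029, -0.1067]
```

Emit:
{"name": "play_rows", "arguments": {"motion": [{"delta_pos": [0, 0, -0.03], "rot": [0, 0, 0]}, {"delta_pos": [0, 0, -0.07], "rot": [0, 0, 0]}, {"delta_pos": [0, 0, -0.11], "rot": [0, 0, 0]}, {"delta_pos": [0.03, 0, -0.15], "rot": [-0.06, 0.003, -0.012]}, {"delta_pos": [0.06, 0, -0.15], "rot": [-0.12, 0.007, -0.024]}, {"delta_pos": [0.09, -0.001, -0.15], "rot": [-0.18, 0.01, -0.036]}, {"delta_pos": [0.12, -0.002, -0.15], "rot": [-0.24, 0.013, -0.048]}, {"delta_pos": [0.15, -0.003, -0.15], "rot": [-0.3, 0.016, -0.06]}, {"delta_pos": [0.18, -0.004, -0.15], "rot": [-0.36, 0.02, -0.07]}, {"delta_pos": [0.21, -0.005, -0.15], "rot": [-0.42, 0.023, -0.08]}, {"delta_pos": [0.24, -0.006, -0.15], "rot": [-0.48, 0.026, -0.095]}, {"delta_pos": [0.265, -0.007, -0.15], "rot": [-0.526, 0.029, -0.107]}, {"delta_pos": [0.282, -0.007, -0.15], "rot": [-0.526, 0.029, -0.107]}, {"delta_pos": [0.282, -0.007, -0.15], "rot": [-0.526, 0.029, -0.107]}, {"delta_pos": [0.282, -0.007, -0.15], "rot": [-0.526, 0.029, -0.107]}]}}

```text
time_s: 5.03
position: [625.6, -54.0, 157.2]
ee_rot: [0.205, 0.764, 0.59, 0.158]
ft_force: [-0.4, -0.2, -0.0]
grip_width: 0.113
finger_force: 30.0
```

```bash
python3 - <<'E'
from h import *
s=r.get_state(); print(s['position'],s['grip_width'],s['joint_positions'].round(2))
im,d,T=snap('wrist','w3'); im2,_,_=snap('scene','s3')
cv2.imwrite('pics/w3b.png',np.hstack([cv2.resize(im[:300],(400,300)),cv2.resize(im2[150:270,200:360],(400,300),interpolation=cv2.INTER_CUBIC)]))
for a in [(-27,3,10,0,60),(-27,3,10,0,25),(-27,3,10)]:
    p,q=seat(*a); go(p,q)
E
```

```text
[625.59277626 -54.00024969 157.16263668] 0.11279297677747314 [ 0.38  0.04 -0.47  2.06  0.35  0.57 -0.59]
delta [0.0011, 0.0001, -0.0002] rot [-0.0007, 0.0006, -0.0005]
delta [0.0011, -0.006, 0.0342] rot [-0.0007, 0.0006, -0.0005]
delta [0.0011, -0.0103, 0.0588] rot [-0.0007, 0.0006, -0.0005]
```

View pics/w3b.png

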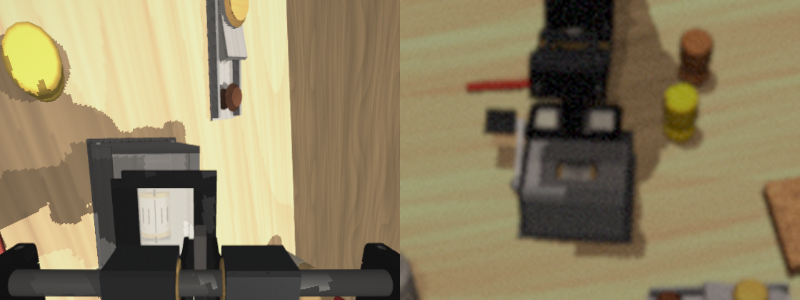

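The cover is held square to the counter: its near edge at left-pane y≈172 is parallel to the counter edge at y≈143. Now descending to the pre-insertion pose.

Emit:
{"name": "play_rows", "arguments": {"motion": [{"delta_pos": [0.001, -0.003, 0.017], "rot": [0, 0, 0]}, {"delta_pos": [0.001, -0.006, 0.034], "rot": [0, 0, 0]}, {"delta_pos": [0.001, -0.008, 0.047], "rot": [0, 0, 0]}, {"delta_pos": [0.001, -0.0095, 0.054], "rot": [0, 0, 0]}, {"delta_pos": [0.001, -0.0103, 0.0588], "rot": [0, 0, 0]}, {"delta_pos": [0.001, -0.0103, 0.0588], "rot": [0, 0, 0]}, {"delta_pos": [0.001, -0.0103, 0.0588], "rot": [0, 0, 0]}]}}

```text
time_s: 5.72
position: [645.9, -59.8, 101.7]
ee_rot: [0.206, 0.765, 0.589, 0.158]
ft_force: [0.9, 0.0, -0.2]
grip_width: 0.11
finger_force: 30.0
```

```bash
python3 - <<'E'
from h import *
f=np.load('face.npz'); F=np.c_[f['ex'],f['ey'],f['n']]
s=r.get_state(); print(s['position'],'Fface',(s['ft_force']@F).round(2))
im,d,T=snap('wrist','w4'); 
P,_=cloud('w4'); A=P.reshape(-1,3); A=A[~np.isnan(A).any(1)]; H=(A-f['O'])@F; H[:,2]-=.9*f['n'][2]
# lateral: +y rim edges of counter vs +y edge of cover
for x0 in(0,10,-20):
    k=(abs(H[:,0]-x0)<4)&(H[:,1]>30)&(H[:,1]<75)&(H[:,2]>-5)&(H[:,2]<30); h=H[k]; h=h[np.argsort(h[:,1])]
    print(x0,[(round(np.median(h[(h[:,1]>=b)&(h[:,1]<b+2),2]),1) if ((h[:,1]>=b)&(h[:,1]<b+2)).any() else None) for b in range(36,66,2)])
cv2.imwrite('pics/w4b.png',cv2.resize(im[150:300,100:330],(800,522),interpolation=cv2.INTER_CUBIC))
for a in [(-36,2.5,10),(-43,2,10)]: p,q=seat(*a); go(p,q)
E
```

```text
[645.91031446 -59.81712397 101.66311163] Fface [ 0.77  0.24 -0.48]
0 [np.float64(11.0), np.float64(11.2), np.float64(11.9), np.float64(12.2), np.float64(12.2), np.float64(12.1), np.float64(10.9), np.float64(-0.8), np.float64(-1.1), np.float64(4.1), np.float64(4.0), np.float64(3.8), np.float64(2.1), None, None]
10 [np.float64(12.7), np.float64(12.9), np.float64(13.7), np.float64(13.8), np.float64(13.6), np.float64(13.9), np.float64(12.6), np.float64(-1.1), np.float64(-0.8), np.float64(3.9), np.float64(4.1), np.float64(3.5), np.float64(-3.5), None, None]
-20 [np.float64(6.5), np.float64(6.5), np.float64(6.5), np.float64(6.3), np.float64(5.0), np.float64(-0.6), np.float64(-0.9), np.float64(-0.8), np.float64(-1.0), np.float64(4.1), np.float64(3.9), np.float64(3.9), np.float64(0.1), None, None]
delta [-0.0008, -0.0098, -0.0003] rot [0.0009, -0.0001, -0.0]
delta [-0.0008, -0.0168, -0.0011] rot [0.0009, -0.0001, -0.0]
```

View pics/w4b.png

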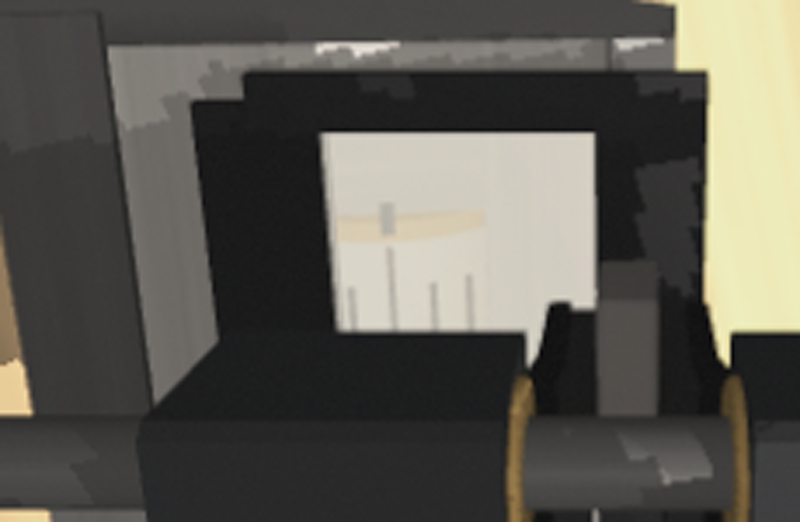

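The lip's left edge at (192–215) sits parallel to the ledge edge at (105–150), and the cover is centred sideways. Sliding the lip under the ledge.

Emit:
{"name": "play_rows", "arguments": {"motion": [{"delta_pos": [0, -0.003, 0], "rot": [0, 0, 0]}, {"delta_pos": [0, -0.006, -0.0002], "rot": [0, 0, 0]}, {"delta_pos": [0, -0.009, -0.0004], "rot": [0, 0, 0]}, {"delta_pos": [0, -0.011, -0.0006], "rot": [0, 0, 0]}, {"delta_pos": [0, -0.013, -0.0008], "rot": [0, 0, 0]}, {"delta_pos": [0, -0.013, -0.0008], "rot": [0, 0, 0]}, {"delta_pos": [0, -0.013, -0.0008], "rot": [0, 0, 0]}]}}

```text
time_s: 6.35
position: [634.6, -56.4, 95.6]
ee_rot: [0.206, 0.765, 0.59, 0.158]
ft_force: [0.6, 0.3, -0.5]
grip_width: 0.115
finger_force: 30.0
```

```bash
cat > chk.py <<'E'
from h import *
import sys
f=np.load('face.npz'); F=np.c_[f['ex'],f['ey'],f['n']]
s=r.get_state(); print(s['time_s'],s['position'],'Fface',(s['ft_force']@F).round(2),'M',s['moment'].round(2))
im,d,T=snap('wrist',sys.argv[1])
P,_=cloud(sys.argv[1]); A=P.reshape(-1,3); A=A[~np.isnan(A).any(1)]; H=(A-f['O'])@F; H[:,2]-=.9*f['n'][2]
for y0 in(-10,20,35,43):
    k=(abs(H[:,1]-y0)<4)&(abs(H[:,0])<60)&(H[:,2]>-12)&(H[:,2]<30); h=H[k]
    print(y0,[(b,round(float(np.median(h[(h[:,0]>=b)&(h[:,0]<b+3),2])),1)) for b in range(-57,57,3) if ((h[:,0]>=b)&(h[:,0]<b+3)).any()])
E
python3 chk.py w5
```

```text
6.35 [634.56507875 -56.40534353  95.61940145] Fface [ 0.28  0.45 -0.68] M [0.16 0.63 0.07]
-10 [(-57, 10.2), (-54, 10.3), (-51, 10.5), (51, 4.2), (54, 4.4)]
20 [(-57, 10.2), (-54, 10.2), (-51, 10.3), (-48, 10.2), (-45, 10.2), (-42, 10.0), (-39, 7.9), (-36, 4.4), (-33, 5.1), (-30, 7.7), (-27, 8.0), (-24, 8.7), (-21, 9.2), (-18, 8.9), (-15, 9.1), (-12, 9.9), (-9, 10.4), (-6, 10.8), (-3, 11.6), (0, 11.9), (3, 12.3), (6, 13.1), (9, 13.4), (12, 14.2), (15, 14.7), (18, 15.3), (21, 15.6), (24, 16.2), (27, 18.1), (30, 18.8), (33, 19.4), (36, 19.4), (39, 20.0), (42, 20.4), (45, 20.4), (48, 4.1), (51, 4.2), (54, 4.0)]
35 [(-57, 10.1), (-54, 10.1), (-51, 10.1), (-48, 10.1), (-45, 10.3), (-42, 10.3), (-39, 7.3), (-36, 4.5), (-33, 5.1), (-30, 7.7), (-27, 8.1), (-24, 8.9), (-21, 9.1), (-18, 8.9), (-15, 9.1), (-12, 9.8), (-9, 10.3), (-6, 10.9), (-3, 11.5), (0, 11.8), (3, 12.4), (6, 13.1), (9, 13.6), (12, 14.3), (15, 14.6), (18, 15.1), (21, 15.9), (24, 16.4), (27, 17.8), (30, 18.3), (33, 18.8), (36, 19.4), (39, 19.9), (42, 20.5), (45, 20.8), (48, 4.0), (51, 4.0), (54, 3.9)]
43 [(-57, 10.1), (-54, 10.1), (-51, 10.1), (-48, 10.1), (-45, 10.2), (-42, 10.0), (-39, 7.2), (-36, 4.3), (-33, 5.3), (-30, 7.7), (-27, 8.2), (-24, 8.9), (-21, 9.2), (-18, 9.6), (-15, 10.3), (-12, 10.7), (-9, 11.3), (-6, 11.7), (-3, 12.2), (0, 12.8), (3, 13.4), (6, 13.9), (9, 14.4), (12, 15.2), (15, 15.5), (18, 16.1), (21, 16.5), (24, 17.1), (27, 17.7), (30, 18.2), (33, 18.9), (36, 19.2), (39, 20.0), (42, 20.4), (45, 20.8), (48, 3.8), (51, 3.9), (54, 4.1)]
```

Emit:
{"name": "play_rows", "arguments": {"motion": [{"delta_pos": [0, -0.001, 0], "rot": [0, 0, 0]}, {"delta_pos": [0, -0.002, -0.0002], "rot": [0, 0, 0]}, {"delta_pos": [0, -0.003, -0.0003], "rot": [0, 0, 0]}, {"delta_pos": [0, -0.0035, -0.0003], "rot": [0, 0, 0]}, {"delta_pos": [0, -0.0035, -0.0003], "rot": [0, 0, 0]}, {"delta_pos": [0, -0.0035, -0.0003], "rot": [0, 0, 0]}]}}

```text
time_s: 6.9
position: [631.5, -55.7, 94.0]
ee_rot: [0.206, 0.765, 0.589, 0.158]
ft_force: [-0.1, -0.0, -1.2]
grip_width: 0.111
finger_force: 30.0
```

```bash
python3 chk.py w6 | grep -v '^-10\|^35'; python3 - <<'E'
from h import *
for a in [(-43.5,1.3,7),(-43.5,.9,4),(-43.5,.7,1.5),(-43.5,.5,0)]: p,q=seat(*a); go(p,q)
E
```

```text
6.9 [631.49677422 -55.67114297  94.01785299] Fface [-0.53 -0.06 -1.04] M [ 0.21  0.58 -0.05]
20 [(-57, 10.2), (-54, 10.1), (-51, 10.2), (-48, 10.2), (-45, 10.3), (-42, 10.2), (-39, 6.7), (-36, 4.7), (-33, 7.3), (-30, 7.9), (-27, 8.6), (-24, 8.9), (-21, 8.4), (-18, 9.1), (-15, 9.5), (-12, 10.1), (-9, 10.5), (-6, 11.2), (-3, 11.6), (0, 12.1), (3, 12.5), (6, 13.2), (9, 13.7), (12, 14.4), (15, 14.8), (18, 15.4), (21, 16.1), (24, 17.7), (27, 18.6), (30, 18.9), (33, 19.1), (36, 19.6), (39, 20.3), (42, 20.1), (45, 4.3), (48, 3.8), (51, 4.1), (54, 4.1)]
43 [(-57, 10.0), (-54, 10.1), (-51, 10.1), (-48, 10.1), (-45, 10.2), (-42, 10.0), (-39, 5.7), (-36, 4.8), (-33, 7.1), (-30, 7.9), (-27, 8.4), (-24, 8.8), (-21, 9.3), (-18, 9.8), (-15, 10.4), (-12, 11.0), (-9, 11.3), (-6, 12.1), (-3, 12.5), (0, 13.0), (3, 13.6), (6, 14.1), (9, 14.6), (12, 15.1), (15, 15.7), (18, 16.4), (21, 16.9), (24, 17.2), (27, 18.1), (30, 18.5), (33, 19.0), (36, 19.5), (39, 20.2), (42, 20.4), (45, 3.9), (48, 4.0), (51, 3.9), (54, 4.0)]
delta [-0.001, 0.0, 0.004] rot [0.0524, -0.0002, 0.0003]
delta [-0.001, 0.0001, 0.0083] rot [0.1048, -0.0002, 0.0003]
delta [-0.001, -0.0, 0.0117] rot [0.1484, -0.0001, 0.0003]
delta [-0.001, -0.0002, 0.0138] rot [0.1746, -0.0001, 0.0003]
```

Emit:
{"name": "play_rows", "arguments": {"motion": [{"delta_pos": [0, 0, 0.002], "rot": [0.026, 0, 0]}, {"delta_pos": [0, 0, 0.004], "rot": [0.0524, 0, 0]}, {"delta_pos": [0, 0, 0.0062], "rot": [0.079, 0, 0]}, {"delta_pos": [0, 0, 0.0083], "rot": [0.105, 0, 0]}, {"delta_pos": [0, 0, 0.01], "rot": [0.127, 0, 0]}, {"delta_pos": [0, 0, 0.0117], "rot": [0.148, 0, 0]}, {"delta_pos": [0, 0, 0.0117], "rot": [0.148, 0, 0]}, {"delta_pos": [0, 0, 0.0117], "rot": [0.148, 0, 0]}]}}

```text
time_s: 7.62
position: [637.3, -57.3, 83.8]
ee_rot: [0.149, 0.778, 0.599, 0.115]
ft_force: [0.4, -0.0, -1.1]
grip_width: 0.112
finger_force: 30.0
```

```bash
python3 chk.py w7 | grep -v '^-10\|^35'; python3 - <<'E'
from h import *
for a in [(-43.5,.4,0)]: p,q=seat(*a); go(p,q)
E
```

```text
7.6167 [637.33776355 -57.25687278  83.76991569] Fface [-0.02  0.08 -1.17] M [0.09 0.42 0.04]
20 [(-57, 10.2), (-54, 10.2), (-51, 10.2), (-48, 10.2), (-45, 10.1), (-42, 9.8), (-39, 4.0), (-36, 2.6), (-33, 4.5), (-30, 4.6), (-27, 4.8), (-24, 4.7), (-21, 4.1), (-18, 4.1), (-15, 4.1), (-12, 4.0), (-9, 4.2), (-6, 4.3), (-3, 4.4), (0, 4.5), (3, 4.3), (6, 4.6), (9, 4.7), (12, 4.7), (15, 5.0), (18, 5.1), (21, 4.9), (24, 6.1), (27, 13.9), (30, 13.3), (33, 10.1), (36, 6.5), (39, 6.6), (42, 6.6), (45, 3.8), (48, 3.9), (51, 4.0), (54, 3.9)]
43 [(-57, 9.9), (-54, 10.0), (-51, 10.1), (-48, 10.1), (-45, 10.1), (-42, 10.0), (-39, 3.4), (-36, 2.7), (-33, 4.6), (-30, 4.8), (-27, 4.7), (-24, 4.9), (-21, 4.7), (-18, 4.9), (-15, 4.9), (-12, 5.1), (-9, 5.2), (-6, 5.0), (-3, 5.2), (0, 5.6), (3, 5.3), (6, 5.6), (9, 5.8), (12, 5.6), (15, 5.8), (18, 5.7), (21, 5.9), (24, 6.1), (27, 6.2), (30, 6.3), (33, 6.2), (36, 6.4), (39, 6.5), (42, 6.5), (45, 3.6), (48, 3.9), (51, 4.0), (54, 3.7)]
delta [-0.0009, 0.0003, 0.0021] rot [0.0268, -0.0001, 0.0003]
```

Emit:
{"name": "play_rows", "arguments": {"motion": [{"delta_pos": [0, 0, 0.001], "rot": [0.013, 0, 0]}, {"delta_pos": [0, 0, 0.0022], "rot": [0.026, 0, 0]}, {"delta_pos": [0, 0, 0.0022], "rot": [0.026, 0, 0]}, {"delta_pos": [0, 0, 0.0022], "rot": [0.026, 0, 0]}]}}

```text
time_s: 8.0
position: [638.2, -57.4, 82.0]
ee_rot: [0.139, 0.78, 0.601, 0.107]
ft_force: [0.7, 1.0, 0.1]
grip_width: 0.111
finger_force: 30.0
```

```bash
python3 chk.py w8 | grep -v '^-10\|^35'
```

```text
8.0 [638.23499061 -57.41817841  81.95615326] Fface [ 0.45  1.15 -0.  ] M [ 0.03  0.3  -0.05]
20 [(-57, 10.2), (-54, 10.1), (-51, 10.0), (-48, 10.1), (-45, 10.0), (-42, 10.0), (-39, 3.3), (-36, 2.2), (-33, 4.3), (-30, 4.3), (-27, 4.0), (-24, 4.1), (-21, 3.3), (-18, 3.2), (-15, 3.3), (-12, 3.2), (-9, 3.2), (-6, 3.2), (-3, 3.3), (0, 3.2), (3, 3.2), (6, 3.1), (9, 3.2), (12, 3.3), (15, 3.1), (18, 3.2), (21, 3.2), (24, 4.1), (27, 11.6), (30, 10.7), (33, 11.7), (36, 4.3), (39, 4.3), (42, 4.1), (45, 3.6), (48, 4.1), (51, 4.1), (54, 4.0)]
43 [(-57, 10.0), (-54, 10.2), (-51, 10.1), (-48, 10.2), (-45, 10.3), (-42, 10.0), (-39, 6.2), (-36, 2.1), (-33, 4.1), (-30, 4.3), (-27, 4.2), (-24, 4.2), (-21, 4.1), (-18, 4.2), (-15, 4.1), (-12, 4.2), (-9, 4.0), (-6, 4.0), (-3, 4.3), (0, 4.1), (3, 4.0), (6, 4.0), (9, 4.1), (12, 4.1), (15, 4.3), (18, 4.2), (21, 4.2), (24, 4.1), (27, 4.1), (30, 4.3), (33, 4.2), (36, 4.3), (39, 4.3), (42, 4.2), (45, 3.5), (48, 4.0), (51, 3.9), (54, 3.9)]
```

Emit:
{"name": "play_rows", "arguments": {"motion": [{"delta_pos": [0, 0, 0], "rot": [0, 0, 0]}, {"delta_pos": [0, 0, 0], "rot": [0, 0, 0]}, {"delta_pos": [0, 0, 0], "rot": [0, 0, 0]}, {"delta_pos": [0, 0, 0], "rot": [0, 0, 0]}, {"delta_pos": [0, 0, 0], "rot": [0, 0, 0]}, {"delta_pos": [0, 0, -0.005], "rot": [0, 0, 0]}, {"delta_pos": [0, 0, -0.02], "rot": [0, 0, 0]}, {"delta_pos": [0, 0, -0.05], "rot": [0, 0, 0]}, {"delta_pos": [0, 0, -0.09], "rot": [0, 0, 0]}, {"delta_pos": [0, 0, -0.09], "rot": [0, 0, 0]}, {"delta_pos": [0, 0, -0.09], "rot": [0, 0, 0]}], "grip": 0.35}}

```text
time_s: 8.97
position: [609.1, -49.3, 169.8]
ee_rot: [0.141, 0.78, 0.601, 0.108]
ft_force: [-0.6, -0.9, -0.5]
grip_width: 0.351
finger_force: 0.0
```

```bash
python3 chk.py w9; python3 - <<'E'
from h import *
im=np.load('w9.npz')['im']; 
cv2.imwrite('pics/w9b.png',cv2.resize(im,(640,480)))
P,im=cloud('scene0'); A=P.reshape(-1,3)
c=np.array([475,114])
for nm,c in dict(foot=(475,114),f1=(457,360),f2=(580,351),f3=(645,340)).items():
    k=(np.hypot(A[:,0]-c[0],A[:,1]-c[1])<32)&(A[:,2]>66+6*(nm!='foot'))&(A[:,2]<85); B=A[k]
    print(nm,k.sum(),B.mean(0).round(1),cv2.minEnclosingCircle(B[:,:2].astype(np.float32)))
E
```

```text
8.9667 [609.13707574 -49.28925483 169.75182534] Fface [-0.55 -1.   -0.33] M [ 0.09  0.34 -0.  ]
-10 [(-57, 10.3), (-54, 10.2), (-51, 10.3), (-48, 10.3), (-45, 10.2), (-42, 10.2), (-39, 2.8), (-36, 2.4), (-33, 4.3), (-30, 4.0), (-27, 3.9), (-24, 4.1), (-21, 2.9), (-18, 3.1), (-15, 2.9), (-12, 3.1), (-9, 3.1), (-6, 3.0), (-3, 3.0), (0, 3.3), (3, 3.2), (6, 3.2), (9, 2.9), (12, 3.2), (15, 3.3), (18, 3.0), (21, 3.3), (24, 22.0), (27, 23.9), (30, 24.1), (33, 23.8), (36, 4.1), (39, 4.3), (42, 3.7), (45, 4.2), (48, 4.0), (51, 3.9), (54, 3.7)]
20 [(-57, 10.2), (-54, 9.9), (-51, 10.0), (-48, 10.0), (-45, 10.0), (-42, 10.1), (-39, 7.2), (-36, 1.7), (-33, 3.8), (-30, 4.1), (-27, 4.1), (-24, 4.2), (-21, 3.5), (-18, 3.1), (-15, 3.3), (-12, 3.2), (-9, 2.8), (-6, 2.9), (-3, 2.8), (0, 3.0), (3, 2.9), (6, 2.9), (9, 2.9), (12, 3.0), (15, 3.1), (18, 3.1), (21, 3.0), (24, 4.0), (27, 11.1), (30, 8.0), (33, 9.2), (36, 3.9), (39, 4.2), (42, 4.2), (45, 3.6), (48, 3.9), (51, 3.9), (54, 4.0)]
35 [(-57, 10.1), (-54, 10.0), (-51, 10.0), (-48, 10.0), (-45, 10.1), (-42, 10.0), (-39, 7.1), (-36, 2.2), (-33, 4.1), (
[... 409 characters left out ...]
.9), (-36, 1.9), (-33, 3.7), (-30, 3.9), (-27, 4.1), (-24, 4.1), (-21, 3.8), (-18, 4.1), (-15, 3.9), (-12, 3.9), (-9, 3.9), (-6, 3.7), (-3, 4.2), (0, 3.4), (3, 3.9), (6, 3.6), (9, 3.8), (12, 4.1), (15, 3.8), (18, 3.8), (21, 3.8), (24, 3.8), (27, 3.9), (30, 4.1), (33, 3.6), (36, 3.7), (39, 4.1), (42, 4.0), (45, 3.0), (48, 3.8), (51, 3.9), (54, 3.6)]
foot 116 [480.5 115.8  71.8] ((479.33203125, 116.81417083740234), 20.624279022216797)
f1 107 [460.6 364.   77.9] ((460.07904052734375, 364.8335266113281), 20.03069496154785)
f2 128 [585.9 352.8  78.2] ((585.1445922851562, 353.54901123046875), 19.65439796447754)
f3 138 [642.4 348.1  77.9] ((639.4663696289062, 349.0369873046875), 21.703819274902344)
```

View pics/w9b.png

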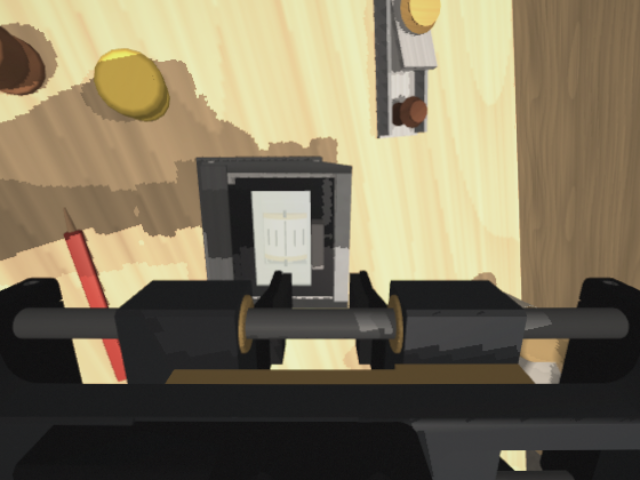

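The cover is flush: frame height ≈4 equals the rim height ≈4, rib at x≈30. Next the foot, with a wrist look at the foot and the pocket together.

```bash
python3 - <<'E'
from h import *
go((590,240,200),Rt(174.8))
E
```

```text
delta [0.2753, -0.0747, -0.0621] rot [0.2591, 0.3074, -1.7177]
```

Emit:
{"name": "play_rows", "arguments": {"motion": [{"delta_pos": [0.03, -0.008, -0.03], "rot": [0, 0, 0]}, {"delta_pos": [0.275, -0.075, -0.062], "rot": [0.259, 0.307, -1.718]}, {"delta_pos": [0.275, -0.075, -0.062], "rot": [0.259, 0.307, -1.718]}, {"delta_pos": [0.275, -0.075, -0.062], "rot": [0.259, 0.307, -1.718]}, {"delta_pos": [0.275, -0.075, -0.062], "rot": [0.259, 0.307, -1.718]}, {"delta_pos": [0.275, -0.075, -0.062], "rot": [0.259, 0.307, -1.718]}, {"delta_pos": [0.275, -0.075, -0.062], "rot": [0.259, 0.307, -1.718]}, {"delta_pos": [0.275, -0.075, -0.062], "rot": [0.259, 0.307, -1.718]}, {"delta_pos": [0.275, -0.075, -0.062], "rot": [0.259, 0.307, -1.718]}, {"delta_pos": [0.275, -0.075, -0.062], "rot": [0.259, 0.307, -1.718]}, {"delta_pos": [0.275, -0.075, -0.062], "rot": [0.259, 0.307, -1.718]}, {"delta_pos": [0.275, -0.075, -0.062], "rot": [0.259, 0.307, -1.718]}, {"delta_pos": [0.275, -0.075, -0.062], "rot": [0.259, 0.307, -1.718]}, {"delta_pos": [0.275, -0.075, -0.062], "rot": [0.259, 0.307, -1.718]}, {"delta_pos": [0.275, -0.075, -0.062], "rot": [0.259, 0.307, -1.718]}, {"delta_pos": [0.275, -0.075, -0.062], "rot": [0.259, 0.307, -1.718]}, {"delta_pos": [0.275, -0.075, -0.062], "rot": [0.259, 0.307, -1.718]}, {"delta_pos": [0.275, -0.075, -0.062], "rot": [0.259, 0.307, -1.718]}, {"delta_pos": [0.275, -0.075, -0.062], "rot": [0.259, 0.307, -1.718]}], "grip": 0.85}}

```text
time_s: 10.6
position: [589.1, 239.8, 198.4]
ee_rot: [-0.001, 0.047, 0.999, 0.0]
ft_force: [0.6, -0.8, -0.7]
grip_width: 0.849
finger_force: 0.0
```

```bash
python3 - <<'E'
from h import *
im,d,T=snap('wrist','w10'); s=r.get_state(); print(s['time_s'],s['position'],rot(s['ee_rot']).as_matrix().round(3),s['joint_positions'].round(2))
cv2.imwrite('pics/w10b.png',cv2.resize(im,(800,600)))
P,_=cloud('w10'); A=P.reshape(-1,3); A=A[~np.isnan(A).any(1)]
for nm,c in dict(foot=(479.8,116.5),f1=(460,364.5),f2=(585.5,353)).items():
    h=72 if nm=='foot' else 78
    k=(np.hypot(A[:,0]-c[0],A[:,1]-c[1])<32)&(abs(A[:,2]-h)<4); B=A[k]
    if len(B): print(nm,k.sum(),B.mean(0).round(1),cv2.minEnclosingCircle(B[:,:2].astype(np.float32)))
k=(abs(A[:,0]-523)<60)&(abs(A[:,1]-358)<50)&(A[:,2]>20)&(A[:,2]<33);B=A[k];print('tray rim',len(B),B.mean(0),cv2.minAreaRect(B[:,:2].astype(np.float32)))
k=(abs(A[:,0]-523)<40)&(abs(A[:,1]-358)<40)&(A[:,2]>2)&(A[:,2]<9);B=A[k];print('floor',len(B),B.mean(0),cv2.minAreaRect(B[:,:2].astype(np.float32)))
E
```

```text
10.65 [589.14725126 239.7454382  198.59897692] [[-0.996  0.092 -0.001]
 [ 0.092  0.996  0.   ]
 [ 0.001  0.    -1.   ]] [ 0.2   0.46 -0.89  1.5   0.36  1.36  0.77]
foot 1353 [477.5 119.4  70.9] ((477.3522644042969, 118.58021545410156), 19.725908279418945)
f1 1621 [458.3 365.3  76.9] ((458.2904052734375, 366.0835266113281), 19.711929321289062)
f2 1071 [581.2 354.7  76.9] ((581.8951416015625, 355.55963134765625), 19.059633255004883)
tray rim 2315 [518.8029869  362.93301889  25.10738668] ((523.4574584960938, 363.31927490234375), (72.65421295166016, 123.7501449584961), 86.2530288696289)
floor 2802 [522.92589672 365.45377014   5.32720361] ((523.0009765625, 357.4556579589844), (78.61581420898438, 79.95281982421875), 89.98111724853516)
```

View pics/w10b.png

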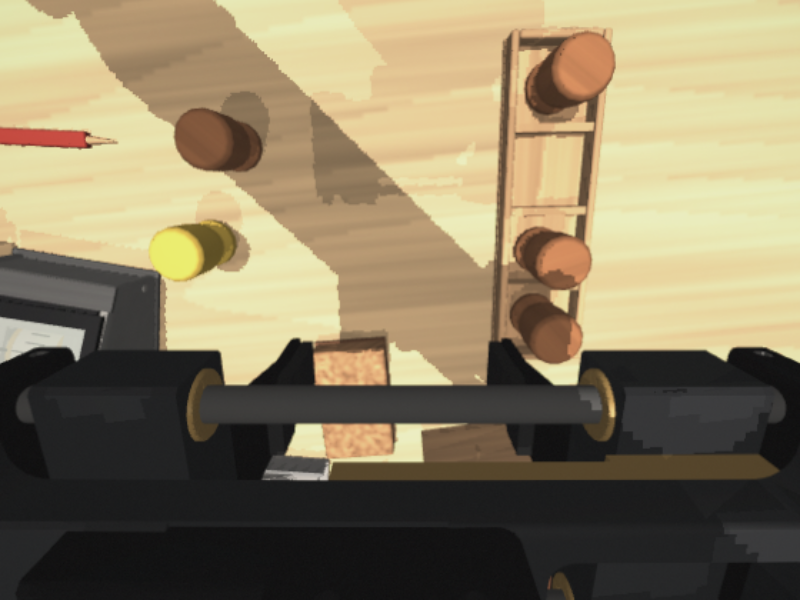

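The brown foot's top is at (203,139), the yellow decoy at (178,253), and the empty pocket's rim corners are about (517,131), (589,130), (582,206) and (512,207).

```bash
python3 - <<'E'
from h import *
k=1.4286
C=p_z('w10',[(a/k,b/k) for a,b in [(516,132),(591,130),(584,207),(510,208)]],28);print(C.round(1),C.mean(0))
go((477.4,118.9,130),Rt(174.8)); go((477.4,118.9,37),Rt(174.8))
E
```

```text
[[489.2 336.3  28. ]
 [492.9 392.5  28. ]
 [549.5 388.7  28. ]
 [544.9 330.5  28. ]] [519.11682012 361.99182155  28.        ]
delta [0.1, -0.1307, 0.0687] rot [0.0002, -0.0015, -0.0017]
delta [0.0999, -0.1307, 0.1617] rot [0.0002, -0.0015, -0.0017]
```

Emit:
{"name": "play_rows", "arguments": {"motion": [{"delta_pos": [0.1, -0.131, 0.05], "rot": [0, 0, 0]}, {"delta_pos": [0.1, -0.131, 0.05], "rot": [0, 0, 0]}, {"delta_pos": [0.1, -0.131, 0.05], "rot": [0, 0, 0]}, {"delta_pos": [0.1, -0.131, 0.05], "rot": [0, 0, 0]}, {"delta_pos": [0.1, -0.131, 0.05], "rot": [0, 0, 0]}, {"delta_pos": [0.1, -0.131, 0.06], "rot": [0, 0, 0]}, {"delta_pos": [0.1, -0.131, 0.09], "rot": [0, 0, 0]}, {"delta_pos": [0.1, -0.131, 0.12], "rot": [0, 0, 0]}, {"delta_pos": [0.1, -0.131, 0.15], "rot": [0, 0, 0]}, {"delta_pos": [0.1, -0.131, 0.162], "rot": [0, 0, 0]}, {"delta_pos": [0.1, -0.131, 0.162], "rot": [0, 0, 0]}, {"delta_pos": [0.1, -0.131, 0.162], "rot": [0, 0, 0]}]}}

```text
time_s: 11.65
position: [478.0, 119.7, 37.3]
ee_rot: [-0.001, 0.045, 0.999, 0.001]
ft_force: [-0.1, 0.5, 0.6]
grip_width: 0.848
finger_force: 0.0
```

Emit:
{"name": "play_rows", "arguments": {"motion": [{"delta_pos": [0, 0, 0], "rot": [0, 0, 0]}, {"delta_pos": [0, 0, 0], "rot": [0, 0, 0]}, {"delta_pos": [0, 0, 0], "rot": [0, 0, 0]}, {"delta_pos": [0, 0, 0], "rot": [0, 0, 0]}, {"delta_pos": [0, 0, 0], "rot": [0, 0, 0]}, {"delta_pos": [0, 0, 0], "rot": [0, 0, 0]}, {"delta_pos": [0, 0, 0], "rot": [0, 0, 0]}, {"delta_pos": [0, 0, 0], "rot": [0, 0, 0]}], "grip": 0}}

```text
time_s: 12.32
position: [477.9, 118.4, 37.1]
ee_rot: [-0.001, 0.045, 0.999, 0.0]
ft_force: [-0.1, -0.4, 4.1]
grip_width: 0.448
finger_force: 30.0
```

```bash
python3 - <<'E'
from h import *
s=r.get_state(); z=s['position'][2]; print(s['position'],s['grip_width'],s['finger_force'])
for h in (z+75,z+7.5): go((519.5,361,h),Rt(174.8))
E
```

```text
[477.8951439  118.42143729  37.09314722] 0.4481271993775269 30.000649105058983
delta [-0.0194, 0.2454, -0.075] rot [0.0003, -0.0015, 0.0003]
delta [-0.0195, 0.2453, -0.0075] rot [0.0003, -0.0015, 0.0003]
```

Emit:
{"name": "play_rows", "arguments": {"motion": [{"delta_pos": [0, 0, -0.03], "rot": [0, 0, 0]}, {"delta_pos": [0, 0, -0.065], "rot": [0, 0, 0]}, {"delta_pos": [0, 0, -0.09], "rot": [0, 0, 0]}, {"delta_pos": [-0.003, 0.03, -0.09], "rot": [0, 0, 0]}, {"delta_pos": [-0.006, 0.065, -0.09], "rot": [0, 0, 0]}, {"delta_pos": [-0.008, 0.1, -0.09], "rot": [0, 0, 0]}, {"delta_pos": [-0.011, 0.135, -0.09], "rot": [0, 0, 0]}, {"delta_pos": [-0.014, 0.17, -0.09], "rot": [0, 0, 0]}, {"delta_pos": [-0.017, 0.205, -0.09], "rot": [0, 0, 0]}, {"delta_pos": [-0.019, 0.235, -0.09], "rot": [0, 0, 0]}, {"delta_pos": [-0.0195, 0.2453, -0.09], "rot": [0, 0, 0]}, {"delta_pos": [-0.0195, 0.2453, -0.085], "rot": [0, 0, 0]}, {"delta_pos": [-0.0195, 0.2453, -0.06], "rot": [0, 0, 0]}, {"delta_pos": [-0.0195, 0.2453, -0.035], "rot": [0, 0, 0]}, {"delta_pos": [-0.0195, 0.2453, -0.018], "rot": [0, 0, 0]}, {"delta_pos": [-0.0195, 0.2453, -0.009], "rot": [0, 0, 0]}, {"delta_pos": [-0.0195, 0.2453, -0.0065], "rot": [0, 0, 0]}, {"delta_pos": [-0.0195, 0.2453, -0.0065], "rot": [0, 0, 0]}, {"delta_pos": [-0.0195, 0.2453, -0.0065], "rot": [0, 0, 0]}]}}

```text
time_s: 13.9
position: [519.8, 359.9, 43.7]
ee_rot: [-0.001, 0.046, 0.999, 0.0]
ft_force: [0.0, -0.3, -0.5]
grip_width: 0.45
finger_force: 30.0
```

Emit:
{"name": "play_rows", "arguments": {"motion": [{"delta_pos": [0, 0, 0.0005], "rot": [0, 0, 0]}, {"delta_pos": [0, 0, 0.0005], "rot": [0, 0, 0]}, {"delta_pos": [0, 0, 0.0005], "rot": [0, 0, 0]}, {"delta_pos": [0, 0, 0.0005], "rot": [0, 0, 0]}, {"delta_pos": [0, 0, 0.0005], "rot": [0, 0, 0]}, {"delta_pos": [0, 0, 0.0005], "rot": [0, 0, 0]}, {"delta_pos": [0, 0, -0.02], "rot": [0, 0, 0]}, {"delta_pos": [0, 0, -0.05], "rot": [0, 0, 0]}, {"delta_pos": [0, 0, -0.09], "rot": [0, 0, 0]}, {"delta_pos": [0, 0, -0.13], "rot": [0, 0, 0]}, {"delta_pos": [0, 0, -0.13], "rot": [0, 0, 0]}, {"delta_pos": [0, 0, -0.13], "rot": [0, 0, 0]}], "grip": 0.8}}

```text
time_s: 14.9
position: [520.5, 362.2, 176.2]
ee_rot: [0.001, 0.045, 0.999, 0.002]
ft_force: [-0.7, 0.0, -1.1]
grip_width: 0.801
finger_force: 0.0
```

```bash
python3 - <<'E'
from h import *
s=r.get_state(); print(s['time_s'],s['position'],s['grip_width'])
im,d,T=snap('side','s11'); P,_=cloud('s11'); A=P.reshape(-1,3); A=A[~np.isnan(A).any(1)]
for c in((459,365),(519.5,361),(583,354)):
    k=(np.hypot(A[:,0]-c[0],A[:,1]-c[1])<28)&(abs(A[:,2]-78)<5); B=A[k]
    print(k.sum(),B.mean(0).round(1) if k.sum() else '')
cv2.imwrite('pics/s11b.png',cv2.resize(im[170:380,130:350],(629,600)))
f=np.load('face.npz'); yl=f['ey'].copy()
print('pad est',(f['O']-89*yl)[:2]+0, f['ex'][:2])
for z in(150,): go((541,-119.5,z),Rt(75.2))
E
```

```text
14.9 [520.45643892 362.17820395 176.17044674] 0.8008179671745456
193 [455.8 368.9  77.1]
166 [516.4 363.2  77. ]
94 [575.1 355.9  76.8]
pad est [ 590.86177766 -137.03834118] [ 0.90797131 -0.23963399]
delta [-0.0645, -0.4768, 0.0236] rot [0.0004, -0.0012, 1.7387]
```

View pics/s11b.png

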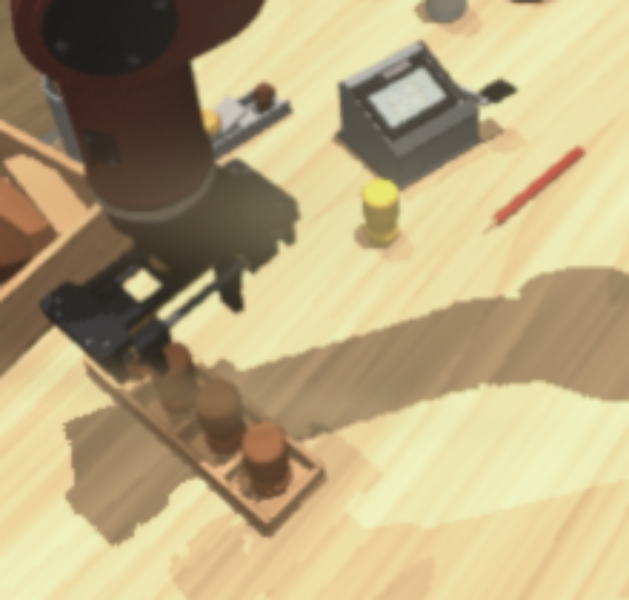

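The fourth foot stands upright: its top is at 77 mm, level with its neighbours, and the cover is still seated. Now the lever.

```bash
python3 - <<'E'
from h import *
go((539.5,-123.5,150),Rt(75.2))
E
```

```text
delta [-0.0634, -0.481, 0.0236] rot [0.0004, -0.0012, 1.7387]
```

Emit:
{"name": "play_rows", "arguments": {"motion": [{"delta_pos": [0, -0.03, -0.01], "rot": [0, 0, 0.12]}, {"delta_pos": [-0.063, -0.481, 0.024], "rot": [0, 0, 1.739]}, {"delta_pos": [-0.063, -0.481, 0.024], "rot": [0, 0, 1.739]}, {"delta_pos": [-0.063, -0.481, 0.024], "rot": [0, 0, 1.739]}, {"delta_pos": [-0.063, -0.481, 0.024], "rot": [0, 0, 1.739]}, {"delta_pos": [-0.063, -0.481, 0.024], "rot": [0, 0, 1.739]}, {"delta_pos": [-0.063, -0.481, 0.024], "rot": [0, 0, 1.739]}, {"delta_pos": [-0.063, -0.481, 0.024], "rot": [0, 0, 1.739]}, {"delta_pos": [-0.063, -0.481, 0.024], "rot": [0, 0, 1.739]}, {"delta_pos": [-0.063, -0.481, 0.024], "rot": [0, 0, 1.739]}, {"delta_pos": [-0.063, -0.481, 0.024], "rot": [0, 0, 1.739]}, {"delta_pos": [-0.063, -0.481, 0.024], "rot": [0, 0, 1.739]}, {"delta_pos": [-0.063, -0.481, 0.024], "rot": [0, 0, 1.739]}, {"delta_pos": [-0.063, -0.481, 0.024], "rot": [0, 0, 1.739]}, {"delta_pos": [-0.063, -0.481, 0.024], "rot": [0, 0, 1.739]}, {"delta_pos": [-0.063, -0.481, 0.024], "rot": [0, 0, 1.739]}, {"delta_pos": [-0.063, -0.481, 0.024], "rot": [0, 0, 1.739]}, {"delta_pos": [-0.063, -0.481, 0.024], "rot": [0, 0, 1.739]}], "grip": 0}}

```text
time_s: 16.45
position: [538.6, -123.1, 148.7]
ee_rot: [-0.001, 0.791, 0.612, -0.001]
ft_force: [-0.3, 0.2, 0.2]
grip_width: 0.004
finger_force: 0.0
```

```bash
cat > pad.py <<'E'
from h import *
import sys
def padz(tag):
    s=r.get_state(); print(s['time_s'],s['position'].round(1),s['ft_force'].round(1))
    snap('scene',tag); P,_=cloud(tag); A=P.reshape(-1,3)
    k=(np.hypot(A[:,0]-539,A[:,1]+123)<30)&(A[:,2]>30)&(A[:,2]<75); B=A[k]
    f=np.load('face.npz'); e=np.array([.255,.967]); L=(B[:,:2]-f['O'][:2])@e; B=B[L<-68]
    print('pad',len(B),B.mean(0).round(1),np.median(B[:,2]),cv2.minAreaRect(B[:,:2].astype(np.float32)))
if __name__=='__main__':
    padz(sys.argv[1]); go((539.5,-123.5,74),Rt(75.2)); go((536.5,-123,41),Rt(75.2))
E
python3 pad.py p0
```

```text
16.45 [ 538.6 -123.1  148.7] [-0.3  0.2  0.2]
pad 135 [ 541.3 -123.3   67.7] 67.99303862987244 ((540.5255737304688, -122.50309753417969), (36.615623474121094, 34.04384231567383), 79.90030670166016)
delta [-0.0, 0.001, 0.0749] rot [-0.0023, -0.0001, 0.0029]
delta [-0.0003, -0.002, 0.1079] rot [-0.0023, -0.0001, 0.0029]
```

Emit:
{"name": "play_rows", "arguments": {"motion": [{"delta_pos": [0, 0.0015, 0.04], "rot": [0, 0, 0]}, {"delta_pos": [0, 0.0015, 0.074], "rot": [0, 0, 0]}, {"delta_pos": [0, 0.0015, 0.074], "rot": [0, 0, 0]}, {"delta_pos": [0, 0.001, 0.08], "rot": [0, 0, 0]}, {"delta_pos": [0, 0, 0.087], "rot": [0, 0, 0]}, {"delta_pos": [0, -0.001, 0.094], "rot": [0, 0, 0]}, {"delta_pos": [0, -0.002, 0.101], "rot": [0, 0, 0]}, {"delta_pos": [0, -0.0025, 0.107], "rot": [0, 0, 0]}, {"delta_pos": [0, -0.0025, 0.108], "rot": [0, 0, 0]}, {"delta_pos": [0, -0.0025, 0.108], "rot": [0, 0, 0]}, {"delta_pos": [0, -0.0025, 0.108], "rot": [0, 0, 0]}]}}

```text
time_s: 17.42
position: [537.1, -123.0, 43.3]
ee_rot: [0.0, 0.792, 0.61, -0.0]
ft_force: [-7.0, 2.5, 16.3]
grip_width: 0.005
finger_force: 8.9
```

```bash
python3 pad.py p1
```

```text
17.4167 [ 537.1 -123.    43.3] [-7.   2.5 16.3]
pad 0 [nan nan nan] nan ((0.0, 0.0), (0.0, 0.0), 0.0)
delta [0.0001, 0.0025, -0.0307] rot [0.0002, 0.0004, 0.0001]
delta [-0.0001, -0.0006, 0.0023] rot [0.0002, 0.0004, 0.0001]pad.py:8: RuntimeWarning: Mean of empty slice.
  print('pad',len(B),B.mean(0).round(1),np.median(B[:,2]),cv2.minAreaRect(B[:,:2].astype(np.float32)))
  ret = um.true_divide(
  return _methods._mean(a, axis=axis, dtype=dtype,
  ret = ret.dtype.type(ret / rcount)
```

Emit:
{"name": "play_rows", "arguments": {"motion": [{"delta_pos": [0, 0, 0.0005], "rot": [0, 0, 0]}, {"delta_pos": [0, 0.001, -0.01], "rot": [0, 0, 0]}, {"delta_pos": [0, 0.003, -0.022], "rot": [0, 0, 0]}, {"delta_pos": [0, 0.004, -0.04], "rot": [0, 0, 0]}, {"delta_pos": [0, 0.004, -0.045], "rot": [0, 0, 0]}, {"delta_pos": [0, 0.004, -0.045], "rot": [0, 0, 0]}, {"delta_pos": [0, 0.004, -0.045], "rot": [0, 0, 0]}]}}

```text
time_s: 18.05
position: [540.2, -124.3, 86.2]
ee_rot: [-0.0, 0.792, 0.61, -0.0]
ft_force: [-0.6, 0.3, 0.2]
grip_width: 0.005
finger_force: 0.0
```

```bash
python3 pad.py p2
```

```text
18.05 [ 540.2 -124.3   86.2] [-0.6  0.3  0.2]
pad 0 [nan nan nan] nan ((0.0, 0.0), (0.0, 0.0), 0.0)
delta [0.0006, -0.0004, 0.0116] rot [-0.0024, 0.0001, -0.0004]
delta [0.0003, -0.0033, 0.0446] rot [-0.0024, 0.0001, -0.0004]pad.py:8: RuntimeWarning: Mean of empty slice.
  print('pad',len(B),B.mean(0).round(1),np.median(B[:,2]),cv2.minAreaRect(B[:,:2].astype(np.float32)))
  ret = um.true_divide(
  return _methods._mean(a, axis=axis, dtype=dtype,
  ret = ret.dtype.type(ret / rcount)
```

Emit:
{"name": "play_rows", "arguments": {"motion": [{"delta_pos": [0, 0, 0.015], "rot": [0, 0, 0]}, {"delta_pos": [0, -0.001, 0.024], "rot": [0, 0, 0]}, {"delta_pos": [0, -0.002, 0.033], "rot": [0, 0, 0]}, {"delta_pos": [0, -0.0035, 0.041], "rot": [0, 0, 0]}, {"delta_pos": [0, -0.004, 0.0445], "rot": [0, 0, 0]}, {"delta_pos": [0, -0.004, 0.0445], "rot": [0, 0, 0]}, {"delta_pos": [0, -0.004, 0.0445], "rot": [0, 0, 0]}]}}

```text
time_s: 18.68
position: [536.1, -123.0, 42.7]
ee_rot: [-0.001, 0.792, 0.61, -0.001]
ft_force: [-8.8, 1.3, 22.9]
grip_width: 0.008
finger_force: 12.3
```

Emit:
{"name": "play_rows", "arguments": {"motion": [{"delta_pos": [0, 0, 0.002], "rot": [0, 0, 0]}, {"delta_pos": [0, 0, 0.002], "rot": [0, 0, 0]}, {"delta_pos": [0, 0, 0.002], "rot": [0, 0, 0]}]}}

```text
time_s: 18.93
position: [536.2, -123.1, 42.0]
ee_rot: [-0.0, 0.792, 0.61, -0.001]
ft_force: [-15.3, 1.9, 37.6]
grip_width: 0.007
finger_force: 19.9
```

Emit:
{"name": "play_rows", "arguments": {"motion": [{"delta_pos": [0, 0.001, -0.012], "rot": [0, 0, 0]}, {"delta_pos": [0, 0.003, -0.024], "rot": [0, 0, 0]}, {"delta_pos": [0, 0.004, -0.042], "rot": [0, 0, 0]}, {"delta_pos": [0, 0.004, -0.0465], "rot": [0, 0, 0]}, {"delta_pos": [0, 0.004, -0.0465], "rot": [0, 0, 0]}, {"delta_pos": [0, 0.004, -0.0465], "rot": [0, 0, 0]}, {"delta_pos": [0, 0.004, -0.0465], "rot": [0, 0, 0]}]}}

```text
time_s: 19.52
position: [539.4, -124.0, 84.9]
ee_rot: [-0.001, 0.792, 0.61, -0.001]
ft_force: [0.6, 0.0, -1.1]
grip_width: 0.006
finger_force: 0.0
```

Emit:
{"name": "play_rows", "arguments": {"motion": [{"delta_pos": [0, 0, 0.015], "rot": [0, 0, 0]}, {"delta_pos": [0, -0.001, 0.024], "rot": [0, 0, 0]}, {"delta_pos": [0, -0.002, 0.033], "rot": [0, 0, 0]}, {"delta_pos": [0, -0.0035, 0.041], "rot": [0, 0, 0]}, {"delta_pos": [0, -0.004, 0.0445], "rot": [0, 0, 0]}, {"delta_pos": [0, -0.004, 0.0445], "rot": [0, 0, 0]}, {"delta_pos": [0, -0.004, 0.0445], "rot": [0, 0, 0]}]}}

```text
time_s: 20.1
position: [536.1, -123.0, 42.7]
ee_rot: [-0.001, 0.792, 0.61, -0.001]
ft_force: [-9.2, 1.6, 23.4]
grip_width: 0.003
finger_force: 12.2
```

Stroke 3 reached the stop (23 N). Next: release, stroke 4, release.

Emit:
{"name": "play_rows", "arguments": {"motion": [{"delta_pos": [0, 0.001, -0.012], "rot": [0, 0, 0]}, {"delta_pos": [0, 0.003, -0.024], "rot": [0, 0, 0]}, {"delta_pos": [0, 0.004, -0.04], "rot": [0, 0, 0]}, {"delta_pos": [0, 0.004, -0.0445], "rot": [0, 0, 0]}, {"delta_pos": [0, 0.004, -0.0445], "rot": [0, 0, 0]}, {"delta_pos": [0, 0.004, -0.0445], "rot": [0, 0, 0]}, {"delta_pos": [0, 0.004, -0.0445], "rot": [0, 0, 0]}]}}

```text
time_s: 20.68
position: [539.4, -124.1, 85.1]
ee_rot: [-0.001, 0.792, 0.61, -0.001]
ft_force: [0.1, -0.8, -0.6]
grip_width: 0.008
finger_force: 0.0
```

Emit:
{"name": "play_rows", "arguments": {"motion": [{"delta_pos": [0, 0, 0.015], "rot": [0, 0, 0]}, {"delta_pos": [0, -0.001, 0.024], "rot": [0, 0, 0]}, {"delta_pos": [0, -0.002, 0.033], "rot": [0, 0, 0]}, {"delta_pos": [0, -0.0035, 0.041], "rot": [0, 0, 0]}, {"delta_pos": [0, -0.004, 0.0445], "rot": [0, 0, 0]}, {"delta_pos": [0, -0.004, 0.0445], "rot": [0, 0, 0]}, {"delta_pos": [0, -0.004, 0.0445], "rot": [0, 0, 0]}]}}

```text
time_s: 21.27
position: [536.2, -123.0, 42.8]
ee_rot: [-0.001, 0.792, 0.61, -0.001]
ft_force: [-8.7, 1.2, 22.5]
grip_width: 0.007
finger_force: 12.0
```

Emit:
{"name": "play_rows", "arguments": {"motion": [{"delta_pos": [0, 0.001, -0.012], "rot": [0, 0, 0]}, {"delta_pos": [0, 0.003, -0.024], "rot": [0, 0, 0]}, {"delta_pos": [0, 0.004, -0.05], "rot": [0, 0, 0]}, {"delta_pos": [0, 0.004, -0.09], "rot": [0, 0, 0]}, {"delta_pos": [-0.04, -0.01, -0.12], "rot": [0, 0, 0]}, {"delta_pos": [-0.08, -0.02, -0.15], "rot": [0, 0, 0]}, {"delta_pos": [-0.12, -0.03, -0.16], "rot": [0, 0, 0]}, {"delta_pos": [-0.15, -0.04, -0.16], "rot": [0, 0, 0]}, {"delta_pos": [-0.15, -0.04, -0.16], "rot": [0, 0, 0]}, {"delta_pos": [-0.15, -0.04, -0.16], "rot": [0, 0, 0]}]}}

```text
time_s: 22.1
position: [457.4, -261.9, 202.2]
ee_rot: [-0.0, 0.794, 0.607, -0.001]
ft_force: [0.8, 0.7, -0.8]
grip_width: 0.004
finger_force: 0.0
```

```bash
python3 pad.py p9 | head -2; python3 - <<'E'
from h import *
s=r.get_state(); print(s['qvel'].round(3),s['joint_positions'].round(2))
P,im=cloud('p9'); P0,i0=cloud('scene0'); A=P.reshape(-1,3)
f=np.load('face.npz'); F=np.c_[f['ex'],f['ey'],f['n']]; H=(A-f['O'])@F
for y0 in(-43,43): 
    k=(abs(H[:,1]-y0)<5)&(abs(H[:,2])<15); print(y0,[(b,round(float(np.median(H[k&(H[:,0]>=b)&(H[:,0]<b+6),2])),1)) for b in range(-34,54,8)])
k=(np.hypot(A[:,0]-519.5,A[:,1]-361)<28)&(abs(A[:,2]-78)<5); print('foot top',k.sum(),A[k].mean(0).round(1))
# differences before/after elsewhere
d=(abs(im.astype(int)-i0).max(2)>60).astype(np.uint8); n,l,st,c=cv2.connectedComponentsWithStats(d)
for j in range(1,n):
    if st[j,4]>25: print(st[j].tolist())
E
```

```text
22.1 [ 457.4 -261.9  202.2] [ 0.8  0.7 -0.8]
pad 135 [ 541.4 -123.5   68. ] 68.12602462064228 ((540.3807373046875, -122.31654357910156), (40.60900115966797, 35.19397735595703), 72.25849914550781)
[-0.034  0.012 -0.045  0.005 -0.009 -0.006 -0.019] [ 0.83  0.13 -0.43  1.77  0.06  1.26  0.12]
-43 [(-34, 5.4), (-26, 6.1), (-18, 8.7), (-10, 5.6), (-2, 7.6), (6, 6.6), (14, 7.8), (22, 6.8), (30, 6.1), (38, 5.3), (46, 3.1)]
43 [(-34, 7.4), (-26, 5.2), (-18, 6.9), (-10, 6.4), (-2, 6.6), (6, 6.7), (14, 6.7), (22, 8.5), (30, 5.9), (38, 5.7), (46, 4.9)]
foot top 113 [521.8 357.1  77.8]
[0, 0, 81, 132, 3431]
[119, 1, 75, 162, 4781]
[132, 6, 21, 8, 65]
[224, 107, 19, 24, 154]
[129, 150, 35, 27, 232]
[83, 159, 46, 45, 700]
[312, 163, 14, 23, 237]
[394, 169, 14, 11, 110]
[196, 181, 11, 15, 103]
[156, 198, 39, 29, 495]
[252, 206, 37, 19, 316]
```

```bash
python3 -c "
from h import *
print(r.sign_off())"
```

```text
the job is handed in; nothing more can be done
None
```

I refitted the cover flush in its recess, stood the fourth foot upright in the empty pocket, pressed the lever four times to its stop with a full return each time, and handed the job in at about 22 s; I judged the count by stop force and did not read the drum.

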